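Load and stack the lacquer trays, then tag the stack

TASK

Pack up the finished work: first set the deep tray squarely down on the skid so its feet register inside the corner guards, then stand all the jars upright in it, and only then stack the shallow tray on top so that its feet register fully home on the deep tray's corner posts. Lay every round box flat in the shallow tray once it is stacked, and hang the wooden tally board by its eye on the hook (at any time). Leave the bowl, squeeze bottle and canister where they are.

Things in the scene. Friction and masses are not known exactly. Their poses are not given: they have to be found in the camera images.
- skid: fixed low dark wooden skid, 140 mm (own x) by 184 mm (own y), top at 18 mm; an L-shaped 4 mm steel guard, 9 mm higher than the top, at each corner. Origin: centre of its underside, z up. A tray's feet stand on the top inside the guards with 1.5 mm of play: tray origin then 18 mm above the skid's origin, axes along the skid's (either way round)
- deep_tray: loose plywood tray with tall corner posts, 140 mm (own x) by 184 mm (own y), 0.4 kg. Origin: centre of the plane of its feet's tips, z up. Four tapered feet, 12 mm tall, 12 mm across at the tip, 18 at the root. Floor top at 16 mm, 4 mm walls up to 38 mm; inside 132 by 176 mm, with a low rib (6 mm, top at 28 mm) along y at x = 0
- deep_handle (a point): top centre of the deep tray's bridge handle, 86 mm above the tray's origin: a bar 12 mm thick (tray x), 100 mm long (tray y), 20 mm high, on two 12 mm legs at y +-44 mm; pinch it across x from above. Axes as the tray's
- deep_ledges (a point): centre of the plane of the deep tray's four corner ledges, 80 mm above its origin: each an 18 mm square post in an L-shaped 4 mm guard, 28 mm each way, that rises 9 mm higher. The shallow tray's feet stand on the ledges inside the guards with 1.5 mm of play, its origin then at this point. A second rib along x makes four cells: a jar fits in each, at about x +-34, y +-40 mm
- shallow_tray: loose plywood tray of the same plan with short corner posts (46 mm, guards 55 mm), 140 mm (own x) by 184 mm (own y), 0.4 kg. Origin: centre of the plane of its feet's tips, z up. Four tapered feet, 12 mm tall, 12 mm across at the tip, 18 at the root. Floor top at 16 mm, 4 mm walls up to 38 mm; inside 132 by 176 mm, with a low rib (6 mm, top at 28 mm) along y at x = 0
- shallow_handle (a point): top centre of the shallow tray's bridge handle, 64 mm above the tray's origin: a bar 12 mm thick (tray x), 100 mm long (tray y), 20 mm high, on two 12 mm legs at y +-44 mm; pinch it across x from above. Axes as the tray's. A round box fits either side of the rib, at tray x +-36, y 0 mm
- jar1: closed squat amber glass jar with black lid and heavy bottom, 46 mm across, 48 mm tall, 0.12 kg; upright round, origin at the centre of its underside, own z axis up. There are 2 or 3 jars
- jar2: closed squat amber glass jar with black lid and heavy bottom, 46 mm across, 48 mm tall, 0.12 kg; upright round, origin at the centre of its underside, own z axis up. There are 2 or 3 jars
- jar3: closed squat amber glass jar with black lid and heavy bottom, 46 mm across, 48 mm tall, 0.12 kg; upright round, origin at the centre of its underside, own z axis up. There are 2 or 3 jars
- round_box1: low closed round box in dark lacquer, 54 mm across, 32 mm tall, 0.07 kg; upright round, origin at the centre of its underside, own z axis up. There are 1 or 2 round boxes
- round_box2: low closed round box in dark lacquer, 54 mm across, 32 mm tall, 0.07 kg; upright round, origin at the centre of its underside, own z axis up. There are 1 or 2 round boxes
- tally: loose wooden tally board, 8 mm thick (own x), 52 mm wide (own y), 110 mm tall (own z), 0.05 kg, with a 30 mm square eye through it along x, whose centre is 58 mm above the bottom (solid above the eye from 73 to 110 mm). It stands upright in the slot of the holder. Origin at the centre of its bottom edge
- tally_eye (a point): centre of the tally board's eye; axes as the board's
- tally_holder: fixed wooden block, 44 mm (x) by 74 mm (y) by 34 mm tall with an 11 mm wide slot along y whose floor is at 8 mm. Origin at the centre of its underside
- hook_stand: fixed steel stand: 90 mm square foot 10 mm thick, 8 mm round post at its origin; at 165 mm height an 8 mm round bar runs level from the post along own -x for 56 mm, then rises 10 mm over another 7 mm (tip's highest point 179 mm, post's 169 mm). Origin: centre of its underside, z up
- hook_bar (a point): point on the axis of the level hook bar, 30 mm from the post axis (at x -30 mm, z 165 mm of the stand); axes as the stand's. A board hung here has the centre of its eye 11 mm lower
- squeeze_bottle: bystander: amber squeeze bottle, 44 mm across, 160 mm tall; origin at the centre of its underside
- lacquer_bowl: bystander: dark bowl, 130 mm across, 60 mm tall; origin at the centre of its underside
- canister: bystander: red canister, 66 mm across, 118 mm tall; origin at the centre of its underside
Things that resemble listed ones, but are neither listed nor needed, are in the scene too. What is shaped like the jar3 but purple or turquoise is not meant.

How it is judged (in metres and radians):
On the way, in this order (a step that is already met when the one before it is completed fails the run):
1. the deep tray stands registered on the skid, let go (x of deep_tray in the frame of skid between -0.004 and 0.004 m and y of deep_tray in the frame of skid between -0.004 and 0.004 m and z of deep_tray in the frame of skid between 0.015 and 0.021 m and angle between the x axis of deep_tray and the x axis of skid, either way round below 0.06 rad and angle between deep_tray's own z axis and vertical below 0.04 rad and linear speed of deep_tray below 0.02 m/s and contact force between deep_tray and the fingers below 0.3 N), for 0.2 s.
2. all jars stand upright in the deep tray on the skid (x of deep_tray in the frame of skid between -0.004 and 0.004 m and y of deep_tray in the frame of skid between -0.004 and 0.004 m and z of deep_tray in the frame of skid between 0.015 and 0.021 m and angle between the x axis of deep_tray and the x axis of skid, either way round below 0.06 rad and angle between deep_tray's own z axis and vertical below 0.04 rad and linear speed of deep_tray below 0.02 m/s and x of jar1 in the frame of deep_tray between -0.066 and 0.066 m and y of jar1 in the frame of deep_tray between -0.088 and 0.088 m and z of jar1 in the frame of deep_tray between 0.011 and 0.021 m and angle between each of jar1, jar2, jar3's own z axis and vertical below 0.15 rad and x of jar2 in the frame of deep_tray between -0.066 and 0.066 m and y of jar2 in the frame of deep_tray between -0.088 and 0.088 m and z of jar2 in the frame of deep_tray between 0.011 and 0.021 m and x of jar3 in the frame of deep_tray between -0.066 and 0.066 m and y of jar3 in the frame of deep_tray between -0.088 and 0.088 m and z of jar3 in the frame of deep_tray between 0.011 and 0.021 m and contact force between each of jar1, jar2, jar3 and the fingers below 0.3 N), for 0.2 s.
3. the shallow tray stands registered on the deep tray, let go (x of deep_tray in the frame of skid between -0.004 and 0.004 m and y of deep_tray in the frame of skid between -0.004 and 0.004 m and z of deep_tray in the frame of skid between 0.015 and 0.021 m and angle between the x axis of deep_tray and the x axis of skid, either way round below 0.06 rad and angle between each of deep_tray, shallow_tray's own z axis and vertical below 0.04 rad and linear speed of each of deep_tray, shallow_tray below 0.02 m/s and x of jar1 in the frame of deep_tray between -0.066 and 0.066 m and y of jar1 in the frame of deep_tray between -0.088 and 0.088 m and z of jar1 in the frame of deep_tray between 0.011 and 0.021 m and angle between each of jar1, jar2, jar3's own z axis and vertical below 0.15 rad and x of jar2 in the frame of deep_tray between -0.066 and 0.066 m and y of jar2 in the frame of deep_tray between -0.088 and 0.088 m and z of jar2 in the frame of deep_tray between 0.011 and 0.021 m and x of jar3 in the frame of deep_tray between -0.066 and 0.066 m and y of jar3 in the frame of deep_tray between -0.088 and 0.088 m and z of jar3 in the frame of deep_tray between 0.011 and 0.021 m and x of shallow_tray in the frame of deep_tray between -0.004 and 0.004 m and y of shallow_tray in the frame of deep_tray between -0.004 and 0.004 m and z of shallow_tray in the frame of deep_tray between 0.077 and 0.083 m and angle between the x axis of shallow_tray and the x axis of deep_tray, either way round below 0.06 rad and contact force between shallow_tray and the fingers below 0.3 N), for 0.2 s.
4. all round boxes lie flat in the stacked shallow tray (x of deep_tray in the frame of skid between -0.004 and 0.004 m and y of deep_tray in the frame of skid between -0.004 and 0.004 m and z of deep_tray in the frame of skid between 0.015 and 0.021 m and angle between the x axis of deep_tray and the x axis of skid, either way round below 0.06 rad and angle between each of deep_tray, shallow_tray's own z axis and vertical below 0.04 rad and linear speed of each of deep_tray, shallow_tray below 0.02 m/s and x of shallow_tray in the frame of deep_tray between -0.004 and 0.004 m and y of shallow_tray in the frame of deep_tray between -0.004 and 0.004 m and z of shallow_tray in the frame of deep_tray between 0.077 and 0.083 m and angle between the x axis of shallow_tray and the x axis of deep_tray, either way round below 0.06 rad and x of round_box1 in the frame of shallow_tray between -0.066 and 0.066 m and y of round_box1 in the frame of shallow_tray between -0.088 and 0.088 m and z of round_box1 in the frame of shallow_tray between 0.011 and 0.021 m and angle between each of round_box1, round_box2's own z axis and vertical below 0.15 rad and x of round_box2 in the frame of shallow_tray between -0.066 and 0.066 m and y of round_box2 in the frame of shallow_tray between -0.088 and 0.088 m and z of round_box2 in the frame of shallow_tray between 0.011 and 0.021 m and contact force between each of round_box1, round_box2 and the fingers below 0.3 N), for 0.2 s.
At the end, for the whole second after the job is handed in: Deep tray on skid, shallow tray on deep tray, each within 4 mm sideways, 3 mm in height, 0.06 rad; jars upright on the deep tray floor, round boxes flat on the shallow tray floor (tilt under 0.15 rad); tally hanging by its eye on the hook bar (tilt under 0.35 rad); trays, tally at rest (x of deep_tray in the frame of skid between -0.004 and 0.004 m and y of deep_tray in the frame of skid between -0.004 and 0.004 m and z of deep_tray in the frame of skid between 0.015 and 0.021 m and angle between the x axis of deep_tray and the x axis of skid, either way round below 0.06 rad and angle between each of deep_tray, shallow_tray's own z axis and vertical below 0.04 rad and linear speed of each of deep_tray, shallow_tray below 0.02 m/s and x of shallow_tray in the frame of deep_tray between -0.004 and 0.004 m and y of shallow_tray in the frame of deep_tray between -0.004 and 0.004 m and z of shallow_tray in the frame of deep_tray between 0.077 and 0.083 m and angle between the x axis of shallow_tray and the x axis of deep_tray, either way round below 0.06 rad and x of jar1 in the frame of deep_tray between -0.066 and 0.066 m and y of jar1 in the frame of deep_tray between -0.088 and 0.088 m and z of jar1 in the frame of deep_tray between 0.011 and 0.021 m and angle between each of jar1, jar2, jar3, round_box1, round_box2's own z axis and vertical below 0.15 rad and x of jar2 in the frame of deep_tray between -0.066 and 0.066 m and y of jar2 in the frame of deep_tray between -0.088 and 0.088 m and z of jar2 in the frame of deep_tray between 0.011 and 0.021 m and x of jar3 in the frame of deep_tray between -0.066 and 0.066 m and y of jar3 in the frame of deep_tray between -0.088 and 0.088 m and z of jar3 in the frame of deep_tray between 0.011 and 0.021 m and x of round_box1 in the frame of shallow_tray between -0.066 and 0.066 m and y of round_box1 in the frame of shallow_tray between -0.088 and 0.088 m and z of round_box1 in the frame of shallow_tray between 0.011 and 0.021 m and x of round_box2 in the frame of shallow_tray between -0.066 and 0.066 m and y of round_box2 in the frame of shallow_tray between -0.088 and 0.088 m and z of round_box2 in the frame of shallow_tray between 0.011 and 0.021 m and x of tally_eye in the frame of hook_stand between -0.066 and -0.003 m and y of tally_eye in the frame of hook_stand between -0.016 and 0.016 m and z of tally_eye in the frame of hook_stand between 0.147 and 0.166 m and contact force between tally and hook_stand above 0.15 N and angle between tally's own z axis and vertical below 0.35 rad and linear speed of tally below 0.05 m/s); the robot touches nothing.
It fails at once if the bowl, squeeze bottle or canister is moved by more than 30 mm (distance of any of squeeze_bottle, lacquer_bowl, canister from where it was at the start of the episode above 0.03 m).
Of jar1, jar2, jar3 only 2 to 3 are there at a start; the rules pass over those that are not, and their reading is None.
Of round_box1, round_box2 only 1 to 2 are there at a start; the rules pass over those that are not, and their reading is None.
At some moment in a run one of jar1, jar2, jar3, round_box1, round_box2 may be knocked a few centimetres aside while the robot is not near it.
Once in a run the grip may slacken for a moment while it holds something.
It also fails if it takes over 210 s, if anything falls off the work surface, if the arm or the gripper's body presses on something with over 40 N, if the wrist force passes 120 N, or if a joint passes its speed limit or range.

ROBOT

A 6-joint arm with a two-finger parallel gripper is mounted at the origin on the work surface. World frame = base frame: x ahead of the robot, y to its left, z up, the work surface at z = 0. Lengths are in m, angles in degrees, forces in N, time in s.
With the tool pointing down it reaches from about 0.3 to 0.75 m from the base axis. Payload 8.5 kg.
Tool frame: the origin (TCP) lies between the finger pads; the fingertips stand 17 mm ahead of it and the grasp point (between the pads) lies 2 mm behind it; z points along the fingers, y is the direction in which the jaws open and shut (so a half turn about z gives the same grasp; the last joint's range is limited). The gripper opens to 85 mm and grips with 20 to 120 N. Pads are 22 mm wide; open, the fingers measure 114 mm over their backs; the gripper's body (76 mm by 85 mm) begins 54 mm behind the grasp point. The pads swing forward as they close: fully open they stand 13 mm farther back than shut.
Start: joints at [-89.055, 21.807, 74.336, -0, 83.858, -12.336], TCP at [0.126, -0.535, 0.248] pointing down, gripper open.
Joint ranges: [-178.18, 178.18], [-50.72, 133.34], [12.68, 142.11], [-81.47, 261.47], [9.98, 163.14], [-165.26, 165.26]. Speed limits (degrees/s): [136.94, 136.94, 180, 180, 180, 180].

INTERFACE

Orientations are given as a 3x3 rotation matrix whose columns are the frame's x, y, z axes.
In Python, from rig import readout, eyes, env gives the robot as it stands.
- The arm moves only by the tool arm_command, never from a script. Its argument "rows" is text: rows parted by semicolons, each of 7 numbers parted by spaces: the closure, from 0 (fully open) to 1 (shut), then the shift along the tool's x, y, z in mm, then the turn, a rotation vector about the tool's x, y, z in degrees. In form: grip dx dy dz rx ry rz; .... A call has 1 to 5 rows; each row shifts and turns the commanded pose from where the row before left it, along the tool's axes as they then stand; what a row does not reach is not made up. A row lasts 1/12 s, in which the tool goes at most 41.7 mm and 7.16 degrees, less where a joint would pass 70% of its speed; a pose out of reach is approached as far as the arm can. A call with a gripper value outside its range is refused whole. The fingers move at their own pace and stop on an object; "squeeze" is the grip in N (left out, the last holds). Time passes only in rows, so rows that do not move let the fingers close. It gives the time, the measured TCP pose, the force and the opening at its end, in the units of the state.
- readout.observe(): the state, without advancing time (a new reading comes with each control period).
- eyes.get_image(name): name is "scene" or "side" or "wrist"; returns the picture (480x640x3 uint8, red, green, blue); there is no depth.
- eyes.camera_model(name): a dict with "mtx" (3x3 intrinsics, pixels), "view" (4x4, takes a point from world to camera coordinates). Camera axes: x right, y up, looking along -z (the intrinsics and any distortion apply to the point x, -y, -z); pixel columns grow to the right and rows downward; lengths in m; the calibration is good to about 2 mm. The wrist camera is an equidistant fisheye: a pixel r from the principal point sees the ray r / f radians off the axis. A picture is of the moment at which its call begins: read the wrist's pose just before it. camera_model takes no time and is no camera call; for the wrist camera it gives the pose at the moment of the call.
- env.close_job(): hands the job in, once; it reports no verdict.
The state is a dict: "time_s": time; "q": joint angles; "qvel": joint speeds; "joint_efforts": joint torques, N m; "position": TCP position; "tool_rot": TCP orientation; "ft_force": force on the tool from outside, world axes, zero at the start; "wrist_torque": the same for the moment, N m; "grip_width": finger opening in m.
Only numpy, scipy, OpenCV 4.12 (cv2) and the standard library are available. Lean on these libraries where they do the work, as an engineer would, in place of code of your own. Each camera call takes 0.05 s, during which the arm holds its last target. There are 200 camera calls.

## Working session

There is one attempt and no reset: what is moved stays moved. The work goes in short steps, Python scripts to look and compute and a tool call to move; the robot and the scene stay as the last step left them, time stands still between calls to the robot, and variables do not carry over. Pictures are saved under pics/ and viewed, about 12 in all and at most 16, crops included, and the job is handed in when it is done.

Besides the shell and the picture viewer there is one more tool, called after "Emit:" as name(argument=value, ...) on one line, values as JSON. arm_command: Moves the arm, as the interface text tells. Its arguments: {"type":"object","properties":{"rows":{"type":"string"},"squeeze":{"type":"number"}},"required":["rows"]}

```bash
ls; mkdir -p pics
python3 - <<'E'
from rig import readout, eyes, env
import cv2, numpy as np
for n in ["scene","side"]:
    im=eyes.get_image(n); cv2.imwrite(f"pics/{n}0.png",im[...,::-1])
    m=eyes.camera_model(n); print(n,m)
s=readout.observe(); print(s)
print(eyes.camera_model("wrist"))
cv2.imwrite("pics/wrist0.png",eyes.get_image("wrist")[...,::-1])
E
```

```text
pics
scene {'mtx': array([[527.72600969,   0.        , 327.21327855],
       [  0.        , 527.72600969, 240.07235302],
       [  0.        ,   0.        ,   1.        ]]), 'view': array([[-0.70052893,  0.71347993,  0.01433867,  0.3798455 ],
       [-0.47010835, -0.47650546,  0.7429271 ,  0.19949805],
       [ 0.53689603,  0.5137012 ,  0.66921874, -1.46303671],
       [ 0.        ,  0.        ,  0.        ,  1.        ]])}
side {'mtx': array([[533.43027293,   0.        , 330.18959424],
       [  0.        , 533.43027293, 236.98859321],
       [  0.        ,   0.        ,   1.        ]]), 'view': array([[ 0.95854822, -0.2847464 , -0.01023739, -0.57435636],
       [ 0.18899822,  0.60852014,  0.77070287, -0.26858829],
       [-0.21322521, -0.74069071,  0.63711246, -1.04373519],
       [ 0.        ,  0.        ,  0.        ,  1.        ]])}
{'time_s': 0.1, 'q': array([-8.90519965e+01,  2.18378824e+01,  7.43773681e+01,  3.59108694e-04,
        8.38578983e+01, -1.23334345e+01]), 'qvel': array([ 0.02467241, -0.03692142, -0.08599765,  0.03488066, -0.08308393,
        0.10565626]), 'joint_ef
[... 252 characters left out ...]
-05],
       [ 2.29733612e-01, -9.73252710e-01,  1.27661460e-03],
       [ 2.78787808e-04, -1.24589083e-03, -9.99999185e-01]]), 'ft_force': array([-0.08782784, -0.1726674 ,  0.45507869]), 'wrist_torque': array([0.02306396, 0.0137355 , 0.00749785]), 'grip_width': 0.08524373731670401}
{'mtx': array([[371.64829954,   0.        , 321.1231511 ],
       [  0.        , 371.64829954, 238.2092761 ],
       [  0.        ,   0.        ,   1.        ]]), 'view': array([[ 0.22917619, -0.97338233, -0.00226205, -0.54967947],
       [ 0.92461002,  0.21841831, -0.31207332,  0.04029131],
       [ 0.30426073,  0.06942826,  0.95005533, -0.38237286],
       [ 0.        ,  0.        ,  0.        ,  1.        ]])}
```

View pics/scene0.png

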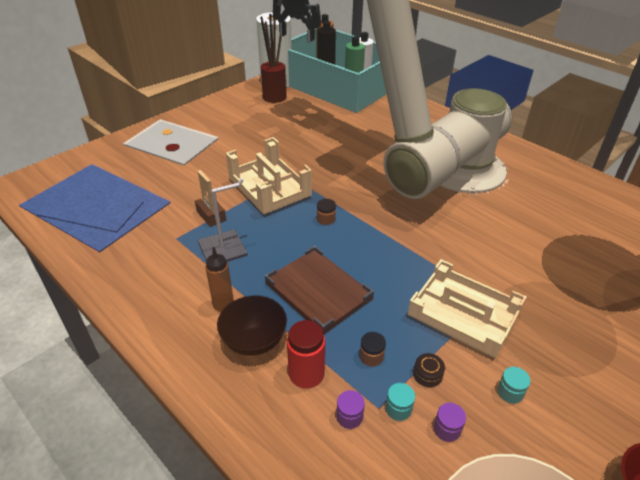

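View pics/side0.png

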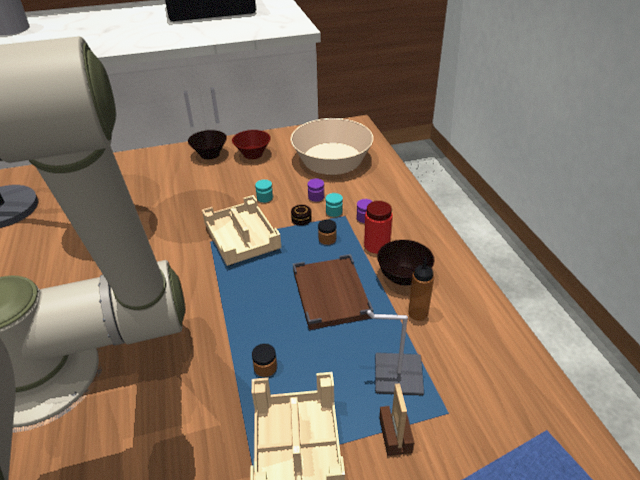

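Candidates: jars are at scene (326,211) and (373,348), amber with black lids. The lookalikes are turquoise at (400,400) and (515,385), and purple at (350,408) and (450,421). The round box is at (430,369), with bowls at side (208,145) and (252,145) as lookalikes. The deep tray (tall posts) is at scene (270,180) and the shallow tray at (467,305). The skid is at (320,287), and the hook stand and tally are at (222,245) and (207,205).

```bash
cat > h.py <<'E'
import numpy as np, cv2
from rig import readout, eyes, env
def cam(n):
    m=eyes.camera_model(n); V=m["view"]; return m["mtx"],V[:3,:3],V[:3,3]
def ray(n,px,c=None):
    K,R,t=c or cam(n); px=np.atleast_2d(px).astype(float)
    d=(px-K[:2,2])/K[0,0]
    if n=="wrist":
        r=np.linalg.norm(d,axis=1,keepdims=True)+1e-12; v=np.c_[d/r*np.sin(r),np.cos(r)]
    else: v=np.c_[d,np.ones(len(d))]
    v=v*[1,-1,-1]; return -R.T@t, v@R
def onz(n,px,z,c=None):
    o,v=ray(n,px,c); return o+v*((z-o[2])/v[:,2:3])
def proj(n,P,c=None):
    K,R,t=c or cam(n); p=(np.atleast_2d(P)@R.T+t)*[1,-1,-1]
    if n=="wrist":
        r=np.linalg.norm(p[:,:2],axis=1,keepdims=True); d=p[:,:2]/r*np.arctan2(r,p[:,2:3])
    else: d=p[:,:2]/p[:,2:]
    return d*K[0,0]+K[:2,2]
def two(a,b):
    (o1,v1),(o2,v2)=ray("scene",a),ray("side",b); v1,v2=v1[0],v2[0]
    s=np.linalg.lstsq(np.c_[v1,-v2],o2-o1,rcond=None)[0]; p,q=o1+s[0]*v1,o2+s[1]*v2
    return (p+q)/2,np.linalg.norm(p-q)
def pose():
    s=readout.observe(); R=s["tool_rot"]; return s["position"],R,np.degrees(np.arctan2(R[1,0],R[0,0]))
def go(p,yaw=None):
    """yaw: direction of tool x in degrees (mod 180)"""
    P,R,y=pose(); d=0 if yaw is None else (yaw-y+90)%180-90
    c,s=np.cos(np.radians(y+d)),np.sin(np.radians(y+d)); R2=np.array([[c,s,0],[s,-c,0],[0,0,-1]])
    print("now",(P*1000).round(1),"yaw %.1f"%y,"| turn rz %.1f; then shift"%-d,(R2.T@(np.array(p)-P)*1000).round(1))
def snap(n,f,crop=None,k=1):
    im=eyes.get_image(n)[...,::-1].copy(); cv2.imwrite(f"pics/{f}_raw.png",im)
    if crop: x,y,w,h=crop; im=cv2.resize(im[y:y+h,x:x+w],None,fx=k,fy=k,interpolation=cv2.INTER_CUBIC)
    cv2.imwrite(f"pics/{f}.png",im); return im
E
python3 - <<'E'
from h import *
np.set_printoptions(precision=3,suppress=True)
print("skid",onz("scene",[[320,287],[315,252],[372,293],[325,327],[267,283]],.024), onz("side",[[332,292]],.02))
print("jarA lid",two((326,206),(264,353))); print("jarB",two((373,341),(327,226)))
print("box",two((430,364),(301,211)))
print("deepH",two((269,160),(296,415))); print("shH",two((467,292),(240,222)))
print("deep",onz("scene",[[233,152],[271,143],[306,164],[265,192]],.107)); 
print("sh",onz("scene",[[442,267],[521,294],[415,303],[493,335]],.055))
print("hook post",two((216,184),(404,318)),"tip",two((240,185),(371,314)),"tally top",two((204,175),(398,386)))
print("stand foot", onz("scene",[[222,247]],.01),onz("side",[[400,373]],.01))
a=cv2.imread("pics/scene0.png");b=cv2.imread("pics/side0.png")
g=np.hstack([cv2.resize(a[130:290,165:325],(400,400),interpolation=2),cv2.resize(b[300:460,330:490],(400,400),interpolation=2)])
cv2.imwrite("pics/c1.png",g)
E
```

```text
skid [[ 0.616  0.051  0.024]
 [ 0.55  -0.031  0.024]
 [ 0.553  0.138  0.024]
 [ 0.683  0.132  0.024]
 [ 0.686 -0.034  0.024]] [[0.611 0.026 0.02 ]]
jarA lid (array([ 0.433, -0.113,  0.042]), np.float64(0.0009521488333468096))
jarB (array([0.657, 0.227, 0.044]), np.float64(0.003291671643081198))
box (array([0.615, 0.326, 0.03 ]), np.float64(0.003993879602481393))
deepH (array([ 0.454, -0.293,  0.096]), np.float64(0.003698118189489002))
shH (array([0.45 , 0.287, 0.062]), np.float64(0.007209938399859507))
deep [[ 0.502 -0.369  0.107]
 [ 0.407 -0.336  0.107]
 [ 0.409 -0.205  0.107]
 [ 0.553 -0.188  0.107]]
sh [[0.417 0.21  0.055]
 [0.368 0.364 0.055]
 [0.536 0.231 0.055]
 [0.496 0.379 0.055]]
hook post (array([ 0.666, -0.212,  0.173]), np.float64(0.008497046856314458)) tip (array([ 0.622, -0.182,  0.164]), np.float64(0.000705924495332375)) tally top (array([ 0.625, -0.312,  0.127]), np.float64(0.004426223928779993))
stand foot [[ 0.678 -0.201  0.01 ]] [[ 0.677 -0.211  0.01 ]]
```

View pics/c1.png

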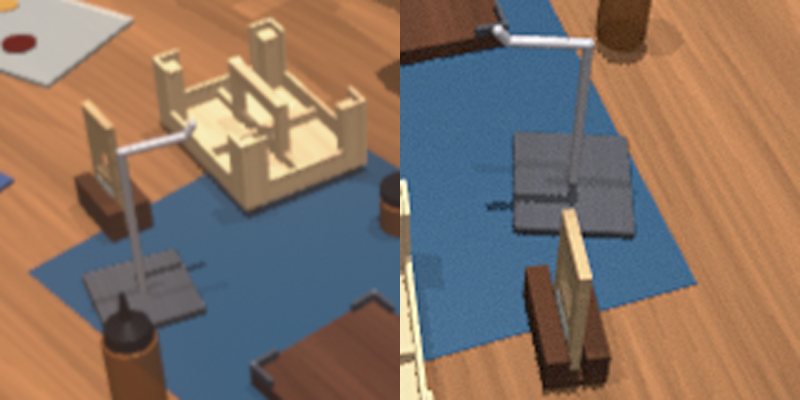

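View pics/wrist0.png

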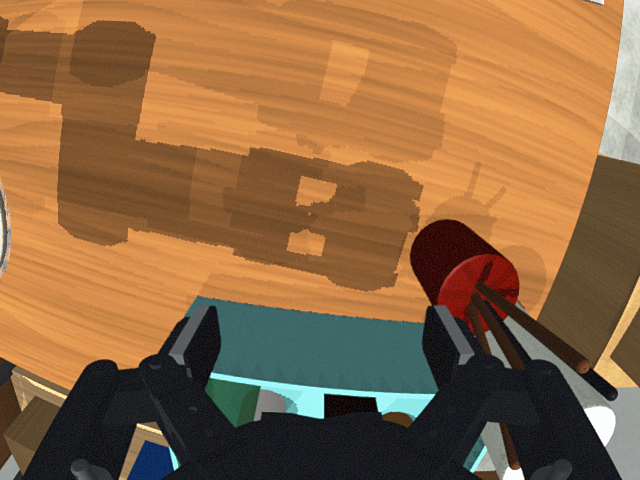

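The crop shows the hook bar running from the post toward the mat centre with its tip up. It also shows the tally standing in its holder, and the tall-post tray is confirmed as the deep one. Next I look at the deep tray from above.

Run:
```python
from h import *
P,R,y=pose(); K,Rc,t=cam("wrist"); o=-Rc.T@t
print("cam in tool",(R.T@(o-P)*1000).round(1)," look dir tool",(R.T@(-Rc[2])).round(3))
go([.45,-.40,.25],78)
```

```text
cam in tool [  80.7    0.6 -126.8]  look dir tool [-0.312 -0.001  0.95 ]
now [ 126.3 -535.1  247.9] yaw 13.3 | turn rz -64.7; then shift [199.4 288.5  -2.1]
```

Emit:
arm_command(rows="0 0 0 0 0 0 -7; 0 0 0 0 0 0 -7; 0 0 0 0 0 0 -7; 0 0 0 0 0 0 -7; 0 0 0 0 0 0 -7")

```text
time_s: 0.57
position: [0.1263, -0.5352, 0.248]
tool_rot: [[0.661, 0.75, 0.0], [0.75, -0.661, 0.001], [0.0, -0.0, -1.0]]
ft_force: [-0.6, -0.3, -0.4]
grip_width: 0.0854
```

Emit:
arm_command(rows="0 0 0 0 0 0 -7; 0 0 0 0 0 0 -7; 0 0 0 0 0 0 -7; 0 0 0 0 0 0 -7; 0 26 28 -5 0 0 0")

```text
time_s: 0.98
position: [0.1564, -0.5185, 0.2518]
tool_rot: [[0.233, 0.972, -0.002], [0.972, -0.233, 0.001], [0.001, -0.002, -1.0]]
ft_force: [0.2, -0.5, 0.2]
grip_width: 0.0854
```

Emit:
arm_command(rows="0 26 28 -5 0 0 0; 0 26 28 -5 0 0 0; 0 26 28 -5 0 0 0; 0 26 28 -5 0 0 0; 0 26 28 -5 0 0 0")

```text
time_s: 1.4
position: [0.3279, -0.4223, 0.2784]
tool_rot: [[0.237, 0.971, -0.0], [0.971, -0.237, 0.0], [0.0, -0.0, -1.0]]
ft_force: [0.5, -0.8, 0.2]
grip_width: 0.0852
```

Emit:
arm_command(rows="0 26 28 -5 0 0 0; 0 26 28 -5 0 0 0; 0 26 28 -5 0 0 0; 0 26 28 -5 0 0 0; 0 0 0 0 0 0 0")

```text
time_s: 1.82
position: [0.4645, -0.3456, 0.2987]
tool_rot: [[0.232, 0.973, 0.002], [0.973, -0.232, 0.0], [0.001, 0.002, -1.0]]
ft_force: [-0.7, -0.1, -0.1]
grip_width: 0.0855
```

Run:
```python
from h import *
print(pose()); K,R,t=cam("wrist"); snap("wrist","w1")
np.savez("pics/w1.npz",K=K,R=R,t=t)
```

```text
(array([ 0.46448839, -0.3456291 ,  0.29872182]), array([[ 2.31523791e-01,  9.72827081e-01,  2.05033993e-03],
       [ 9.72828897e-01, -2.31524969e-01,  3.53668612e-04],
       [ 8.18763293e-04,  1.91274724e-03, -9.99997836e-01]]), np.float64(76.61319511062217))
```

View pics/w1.png

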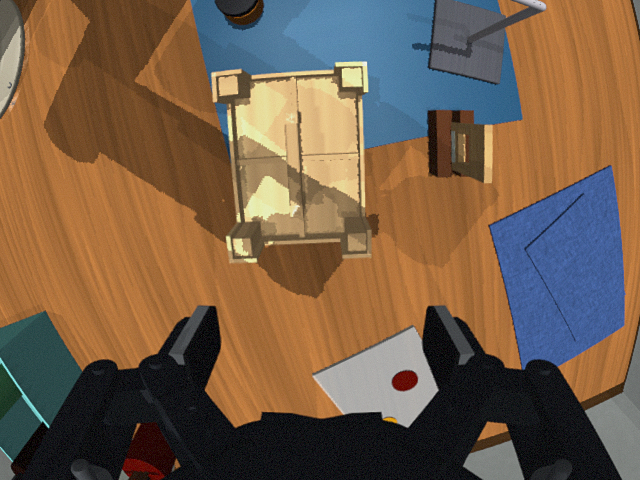

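```bash
cat >> h.py <<'E'
def load(f): d=np.load(f"pics/{f}.npz"); return d["K"],d["R"],d["t"]
def wsnap(f):
    c=cam("wrist"); snap("wrist",f); np.savez(f"pics/{f}.npz",K=c[0],R=c[1],t=c[2])
E
python3 - <<'E'
from h import *
np.set_printoptions(precision=4,suppress=True)
c=load("w1"); im=cv2.imread("pics/w1.png")
# refined corners from cream mask extremes
hsv=cv2.cvtColor(im,cv2.COLOR_BGR2HSV); print(hsv[85,230],hsv[75,350],hsv[245,243],hsv[240,357],hsv[280,150])
q=onz("wrist",[[212,73],[367,62],[370,257],[229,262]],.089,c); print(q,[np.linalg.norm(q[i]-q[(i+1)%4]) for i in range(4)],q.mean(0))
print(np.degrees(np.arctan2(*(q[0]-q[3])[[1,0]])),np.degrees(np.arctan2(*(q[1]-q[2])[[1,0]])),np.degrees(np.arctan2(*(q[1]-q[0])[[1,0]])))
b=im[60:270,200:400]; cv2.imwrite("pics/c2.png",cv2.resize(b,None,fx=2.8,fy=2.8,interpolation=cv2.INTER_CUBIC))
print("foot",onz("wrist",[[437,0],[429,68],[497,84]],.01,c),"tallytop",onz("wrist",[[485,125],[492,125],[484,181],[492,182]],.118,c))
print("holder",onz("wrist",[[429,110],[474,111],[429,177],[452,178]],.034,c))
E
```

```text
[ 17 103 230] [ 30  68 232] [ 17 109 180] [ 17 108 172] [ 13 169 171]
[[ 0.3987 -0.1988  0.089 ]
 [ 0.5362 -0.2248  0.089 ]
 [ 0.5003 -0.4052  0.089 ]
 [ 0.3635 -0.3783  0.089 ]] [np.float64(0.13996968038359697), np.float64(0.183985160216465), np.float64(0.13947698882791112), np.float64(0.18289746544620852)] [ 0.4497 -0.3017  0.089 ]
78.9051817560195 78.7528154961721 -10.691971920447635
foot [[ 0.647  -0.1537  0.01  ]
 [ 0.6168 -0.2333  0.01  ]
 [ 0.6983 -0.2628  0.01  ]] tallytop [[ 0.6232 -0.2985  0.118 ]
 [ 0.6302 -0.2995  0.118 ]
 [ 0.6143 -0.3477  0.118 ]
 [ 0.6222 -0.3501  0.118 ]]
holder [[ 0.599  -0.2801  0.034 ]
 [ 0.6509 -0.2894  0.034 ]
 [ 0.5851 -0.3519  0.034 ]
 [ 0.6115 -0.3584  0.034 ]]
```

View pics/c2.png

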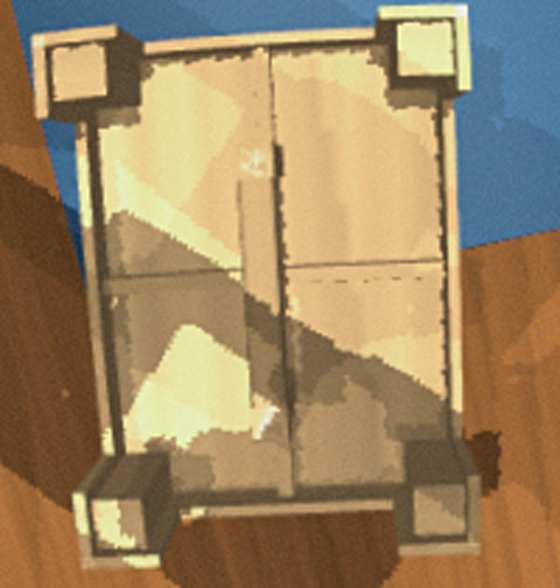

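Corner spacings of 140 and 184 mm match, so the deep tray centre is (0.450, -0.302) at yaw 78.8°.

Run:
```python
from h import *
go([.4497,-.3017,.074],78.8)
```

```text
now [ 462.3 -347.2  298.2] yaw 76.5 | turn rz -2.3; then shift [ 42.2 -21.2 224.2]
```

Emit:
arm_command(rows="0 0 0 0 0 0 -2.3; 0 21 -10.6 30 0 0 0; 0 21 -10.6 30 0 0 0; 0 0 0 30 0 0 0; 0 0 0 0 0 0 0")

```text
time_s: 2.28
position: [0.445, -0.3018, 0.2035]
tool_rot: [[0.198, 0.98, -0.007], [0.98, -0.198, 0.007], [0.006, -0.008, -1.0]]
ft_force: [-0.2, -0.1, 0.0]
grip_width: 0.0854
```

Run:
```python
from h import *
go([.4497,-.3017,.074],78.8)
```

```text
now [ 445.  -301.8  203.5] yaw 78.6 | turn rz -0.2; then shift [  1.    4.5 129.5]
```

Emit:
arm_command(rows="0 0 0 25 0 0 0; 0 0 0 25 0 0 0; 0 0 0 25 0 0 0; 0 0 0 0 0 0 0; 0 0 0 0 0 0 0")

```text
time_s: 2.7
position: [0.4475, -0.3048, 0.1341]
tool_rot: [[0.199, 0.98, -0.0], [0.98, -0.199, 0.0], [0.0, -0.001, -1.0]]
ft_force: [0.6, -0.1, 0.7]
grip_width: 0.0855
```

Run:
```python
from h import *
go([.4497,-.3017,.074],78.8); wsnap("w2")
go([.4497,-.3017,.074],78.8); print(pose()[1])
```

```text
now [ 447.5 -304.8  134.1] yaw 78.5 | turn rz -0.3; then shift [ 3.4  1.6 60.1]
now [ 447.9 -305.   135. ] yaw 78.5 | turn rz -0.3; then shift [ 3.6  1.1 61. ]
[[ 0.19878188  0.98004291  0.00128784]
 [ 0.98004302 -0.19877995 -0.00148535]
 [-0.00119971  0.0015574  -0.99999807]]
```

View pics/w2.png

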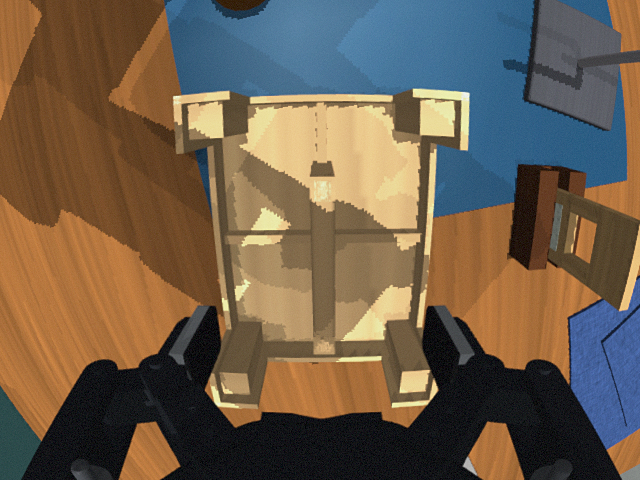

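Emit:
arm_command(rows="0 3.5 1.2 15 0 0 -0.3; 0 0 0 20 0 0 0; 0 0 0 20 0 0 0; 0 0 0 6 0 0 0; 0 0 0 0 0 0 0", squeeze=60)

```text
time_s: 3.17
position: [0.4496, -0.301, 0.0728]
tool_rot: [[0.193, 0.981, -0.0], [0.981, -0.193, -0.0], [-0.0, -0.0, -1.0]]
ft_force: [0.9, 0.2, -0.3]
grip_width: 0.0855
```

Emit:
arm_command(rows="0.5 0 0 0 0 0 0; 0.9 0 0 0 0 0 0; 1 0 0 0 0 0 0; 1 0 0 0 0 0 0; 1 0 0 0 0 0 0", squeeze=60)

```text
time_s: 3.58
position: [0.4496, -0.3007, 0.0729]
tool_rot: [[0.193, 0.981, 0.001], [0.981, -0.193, -0.001], [-0.001, 0.001, -1.0]]
ft_force: [0.2, -0.1, -0.7]
grip_width: 0.0256
```

Emit:
arm_command(rows="1 0 0 0 0 0 0; 1 0 0 0 0 0 0; 1 0 0 0 0 0 0; 1 0 0 0 0 0 0; 1 0 0 0 0 0 0", squeeze=110)

```text
time_s: 4.0
position: [0.4495, -0.3006, 0.0729]
tool_rot: [[0.192, 0.981, 0.0], [0.981, -0.192, -0.001], [-0.0, 0.0, -1.0]]
ft_force: [-1.5, 1.4, 5.8]
grip_width: 0.0101
```

Emit:
arm_command(rows="1 0 0 -5 0 0 0; 1 0 0 -15 0 0 0; 1 0 0 -25 0 0 0; 1 0 0 -25 0 0 0; 1 0 0 -25 0 0 0")

```text
time_s: 4.42
position: [0.4491, -0.3001, 0.168]
tool_rot: [[0.193, 0.981, -0.001], [0.981, -0.193, 0.001], [0.001, -0.001, -1.0]]
ft_force: [0.7, -0.0, -3.8]
grip_width: 0.0101
```

Emit:
arm_command(rows="1 0 0 -25 0 0 0; 1 0 0 -25 0 0 0; 1 0 0 -20 0 0 0; 1 0 0 0 0 0 0; 1 0 0 0 0 0 0")

```text
time_s: 4.83
position: [0.4493, -0.3004, 0.237]
tool_rot: [[0.193, 0.981, 0.0], [0.981, -0.193, -0.0], [-0.0, 0.0, -1.0]]
ft_force: [1.3, -0.1, -4.2]
grip_width: 0.0103
```

Emit:
arm_command(rows="1 0 0 -15 0 0 -4; 1 0 0 -15 0 0 -4; 1 0 0 0 0 0 -3; 1 20 -4 0 0 0 0; 1 30 -7 0 0 0 0")

```text
time_s: 5.25
position: [0.4382, -0.2512, 0.2646]
tool_rot: [[0.004, 1.0, -0.003], [1.0, -0.004, 0.002], [0.002, -0.003, -1.0]]
ft_force: [0.0, 0.0, -4.7]
grip_width: 0.0104
```

Emit:
arm_command(rows="1 30 -7 0 0 0 0; 1 30 -7 0 0 0 0; 1 30 -7 0 0 0 0; 1 30 -7 0 0 0 0; 1 30 -7 0 0 0 0")

```text
time_s: 5.67
position: [0.4026, -0.0988, 0.2653]
tool_rot: [[0.003, 1.0, -0.003], [1.0, -0.003, 0.002], [0.002, -0.003, -1.0]]
ft_force: [0.6, 0.6, -4.1]
grip_width: 0.0102
```

Emit:
arm_command(rows="1 30 -7 0 0 0 0; 1 30 -7 0 0 0 0; 1 30 -7 0 0 0 0; 1 30 -7 0 0 0 0; 1 20 -6 0 0 0 0")

```text
time_s: 6.08
position: [0.3684, 0.0418, 0.2655]
tool_rot: [[0.001, 1.0, -0.004], [1.0, -0.001, 0.001], [0.001, -0.004, -1.0]]
ft_force: [1.1, 0.3, -3.4]
grip_width: 0.0106
```

Emit:
arm_command(rows="1 10 0 0 0 0 0; 1 0 0 0 0 0 0; 1 0 0 0 0 0 0; 1 0 0 0 0 0 0; 1 0 0 0 0 0 0")

```text
time_s: 6.5
position: [0.3702, 0.0489, 0.2667]
tool_rot: [[0.003, 1.0, -0.001], [1.0, -0.003, 0.0], [0.0, -0.001, -1.0]]
ft_force: [-0.3, 0.0, -4.2]
grip_width: 0.0102
```

Run:
```python
from h import *
np.set_printoptions(precision=4,suppress=True)
print(pose()); wsnap("w3")
print(proj("wrist",[[.617,.052,.024],[.55,-.031,.024],[.553,.138,.024],[.683,.132,.024],[.686,-.034,.024]]))
```

```text
(array([0.3702, 0.0489, 0.2667]), array([[ 0.0032,  1.    , -0.0013],
       [ 1.    , -0.0032,  0.0001],
       [ 0.0001, -0.0013, -1.    ]]), np.float64(89.81575000854569))
[[536.6565 200.4785]
 [477.5029 269.4961]
 [494.4255 119.5767]
 [585.9246 136.9201]
 [568.4101 268.2439]]
```

View pics/w3.png

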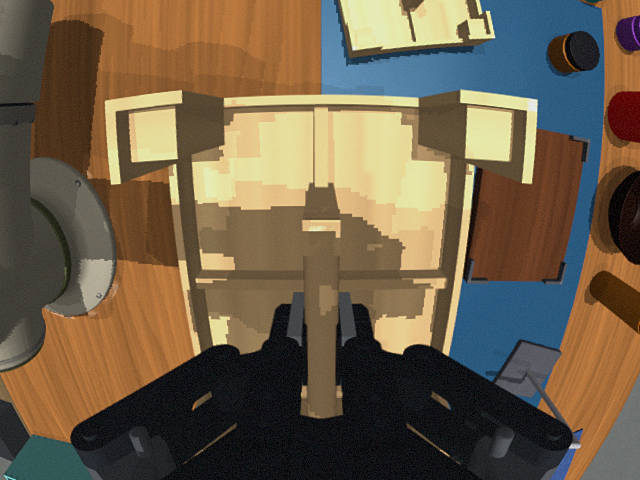

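Only three skid corners are visible here, with the near-left one hidden. I make one mosaic of corner crops from all three cameras.

Run:
```python
from h import *
a=snap("scene","s1");b=snap("side","d1");w=cv2.imread("pics/w3.png")
r=lambda im,x,y,s,k:cv2.resize(im[y:y+s,x:x+s],(s*k,s*k),interpolation=cv2.INTER_CUBIC)
m=np.hstack([r(w,455,120,170,0) if 0 else cv2.resize(w[120:300,455:605],(333,400)),cv2.resize(a[240:340,260:380],(467,400),interpolation=2)])
s=cv2.resize(b[245:335,285:380],(211,200),interpolation=2)
m=np.vstack([m,np.zeros((200,800,3),np.uint8)])
m2=np.hstack([cv2.resize(b[245:335,285:380],(422,400),interpolation=2),np.zeros((400,378,3),np.uint8)])
cv2.imwrite("pics/c3.png",np.hstack([cv2.resize(w[125:295,455:600],(376,441),interpolation=2),cv2.resize(b[250:335,285:380],(424,379),interpolation=2)[:441] if 0 else cv2.copyMakeBorder(cv2.resize(b[250:335,285:380],(424,379),interpolation=2),0,62,0,0,cv2.BORDER_CONSTANT)]))
```

```text
(no output)
```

View pics/c3.png

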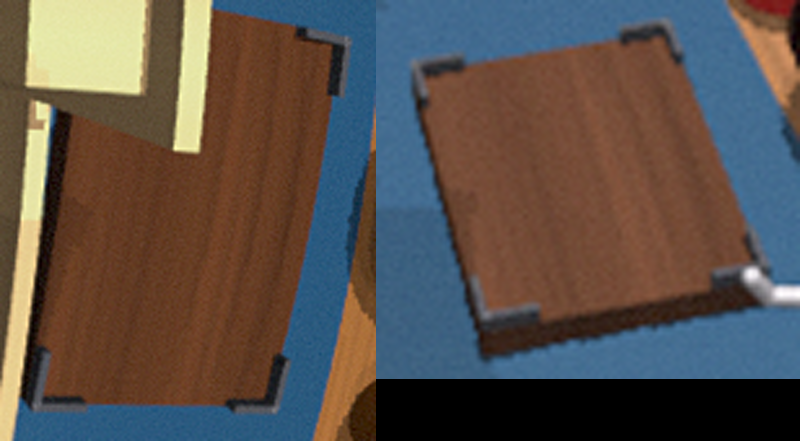

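Run:
```python
from h import *
np.set_printoptions(precision=4,suppress=True)
c=load("w3")
f=lambda L,k,x,y:[((u+.5)/k-.5+x,(v+.5)/k-.5+y) for u,v in L]
W=onz("wrist",f([(350,38),(280,409),(36,410)],2.593,455,125),.027,c)
S=onz("side",f([(37,62),(295,22),(110,326)],4.463,285,250),.027)
for q in (W,S): print(q,[np.linalg.norm(q[i]-q[i-1]) for i in range(3)])
print("wrist centre",(W[0]+W[2])/2,"side centre",(S[1]+S[2])/2)
print("yaw wrist",np.degrees(np.arctan2(*(W[0]-W[1])[[1,0]])),np.degrees(np.arctan2(*(W[1]-W[2])[[1,0]])), "side",np.degrees(np.arctan2(*(S[0]-S[2])[[1,0]])),np.degrees(np.arctan2(*(S[1]-S[0])[[1,0]])))
# deep tray in hand (guard tops at TCPz-.073+.089)
P,R,y=pose()
H=onz("wrist",[(105.5,102),(537,98)],P[2]-.0729+.089,c); print("tray guards rel tool",((H-P)@R))
# scene corners
```

```text
[[ 0.6867  0.1298  0.027 ]
 [ 0.6788 -0.052   0.027 ]
 [ 0.5395 -0.046   0.027 ]] [np.float64(0.22926992036971072), np.float64(0.1819960129375495), np.float64(0.13943154745512126)]
[[ 0.5489  0.1351  0.027 ]
 [ 0.6875  0.1252  0.027 ]
 [ 0.539  -0.0514  0.027 ]] [np.float64(0.1868019244483867), np.float64(0.13890914391634918), np.float64(0.23073486841734894)]
wrist centre [0.6131 0.0419 0.027 ] side centre [0.6133 0.0369 0.027 ]
yaw wrist 87.5286375745138 -2.4702433831009176 side 86.9657355304432 -4.085502229259848
tray guards rel tool [[ 0.0902 -0.0698 -0.0161]
 [ 0.0914  0.0709 -0.0161]]
```

Run:
```python
from h import *
np.set_printoptions(precision=4,suppress=True)
print("bowl",onz("side",[[405,262],[378,262],[432,262]],.05),onz("scene",[[252,322]],.055)); print("can",two((306,335),(378,212)))
go([.6132,.0395,.119],87.2)
```

```text
bowl [[0.7886 0.0399 0.05  ]
 [0.7301 0.058  0.05  ]
 [0.8469 0.0219 0.05  ]] [[0.7888 0.0453 0.055 ]]
can (array([0.7667, 0.1664, 0.1062]), np.float64(0.0022071207024011866))
now [370.2  49.1 267.1] yaw 89.8 | turn rz 2.6; then shift [  2.3 243.1 148.1]
```

Emit:
arm_command(rows="1 0 20 0 0 0 2.6; 1 0.5 30 0 0 0 0; 1 0.5 30 0 0 0 0; 1 0.5 30 0 0 0 0; 1 0.5 30 0 0 0 0")

```text
time_s: 7.07
position: [0.5116, 0.0454, 0.267]
tool_rot: [[0.048, 0.999, -0.0], [0.999, -0.048, 0.0], [0.0, -0.0, -1.0]]
ft_force: [-0.3, -0.3, -4.4]
grip_width: 0.0104
```

Emit:
arm_command(rows="1 0.3 30 0 0 0 0; 1 0 30 0 0 0 0; 1 0 30 0 0 0 0; 1 0 13 10 0 0 0; 1 0 0 20 0 0 0")

```text
time_s: 7.48
position: [0.6163, 0.0403, 0.2375]
tool_rot: [[0.048, 0.999, 0.004], [0.999, -0.048, -0.001], [-0.0, 0.005, -1.0]]
ft_force: [0.1, 0.7, -4.1]
grip_width: 0.0104
```

Emit:
arm_command(rows="1 0 0 30 0 0 0; 1 0 0 30 0 0 0; 1 0 0 30 0 0 0; 1 0 0 20 0 0 0; 1 0 0 8 0 0 0")

```text
time_s: 7.9
position: [0.6117, 0.0409, 0.1156]
tool_rot: [[0.048, 0.999, -0.006], [0.999, -0.048, 0.001], [0.0, -0.006, -1.0]]
ft_force: [-0.6, 0.8, -4.6]
grip_width: 0.0105
```

Emit:
arm_command(rows="1 0 0 0 0 0 0; 1 0 0 0 0 0 0; 1 0 0 0 0 0 0; 1 0 0 0 0 0 0; 1 0 0 0 0 0 0")

```text
time_s: 8.32
position: [0.6135, 0.0413, 0.1206]
tool_rot: [[0.047, 0.999, 0.002], [0.999, -0.047, -0.0], [-0.0, 0.002, -1.0]]
ft_force: [-0.2, -0.1, -3.4]
grip_width: 0.0103
```

Run:
```python
from h import *
go([.6132,.0395,.119],87.2)
a=snap("scene","s2");b=snap("side","d2")
A=cv2.resize(a[200:350,245:395],(500,500),interpolation=2)[100:]; print(a.shape)
A=cv2.resize(a[215:345,250:385],(415,400),interpolation=2);B=cv2.resize(b[215:345,270:395],(385,400),interpolation=2)
cv2.imwrite("pics/c4.png",np.hstack([A,B]))
```

```text
now [613.5  41.3 120.6] yaw 87.3 | turn rz 0.1; then shift [-1.8 -0.2  1.6]
(480, 640, 3)
```

View pics/c4.png

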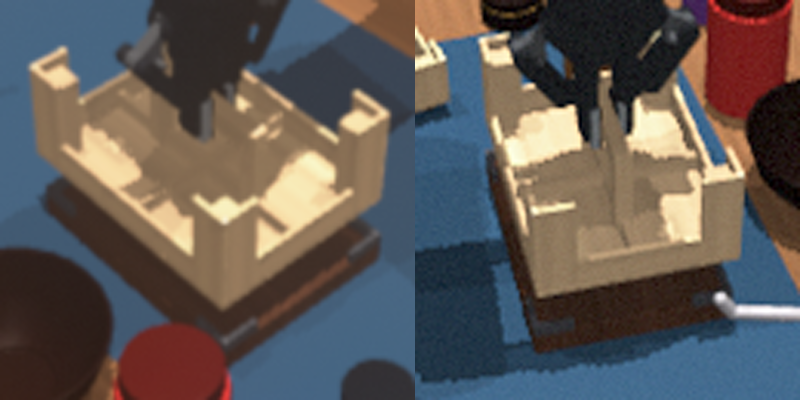

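Run:
```python
from h import *
np.set_printoptions(precision=4,suppress=True)
P,R,y=pose()
def tr(z): return {k:P+R@np.array([a*.092,b*.070,0])+[0,0,z-.0729] for k,(a,b) in dict(pp=(1,1),pm=(1,-1),mp=(-1,1),mm=(-1,-1)).items()}
lo,hi=tr(.012),tr(.089)
f=lambda u,v,k,x,y:((u+.5)/k-.5+x,(v+.5)/k-.5+y)
sc=lambda u,v:f(u,v,3.074,250,215); sd=lambda u,v:f(u-415,v,3.08,270,215)
def chk(n,name,px,w): print(n,name,"meas-pred mm",((onz(n,[px],w[2])[0]-w)*1000).round(1))
chk("side","lo mm",sd(537,296),lo["mm"]); chk("side","lo mp",sd(738,258),lo["mp"])
chk("side","hi mm",sd(530,210),hi["mm"]); chk("side","hi mp",sd(741,180),hi["mp"]); chk("side","hi pm",sd(480,40),hi["pm"])
chk("scene","lo pp",sc(217,308),lo["pp"]); chk("scene","hi mp",sc(30,66),hi["mp"]);chk("scene","hi pm",sc(388,108),hi["pm"])
chk("scene","lo pm",sc(378,205),lo["pm"])
# skid corners in raw scene image by line fits: brown/dark top vs blue
im=cv2.imread("pics/scene0_raw.png") if 0 else cv2.imread("pics/scene0.png")
cv2.imwrite("pics/c5.png",np.hstack([cv2.resize(im[240:340,258:382],(496,400),interpolation=2),cv2.resize(cv2.imread("pics/side0.png")[245:330,285:350],(306,400),interpolation=2)]))
```

```text
side lo mm meas-pred mm [ 2.1 -1.   0. ]
side lo mp meas-pred mm [ 1. -1.  0.]
side hi mm meas-pred mm [1.1 1.9 0. ]
side hi mp meas-pred mm [-1.9 -5.1  0. ]
side hi pm meas-pred mm [ 1.9 -4.4 -0. ]
scene lo pp meas-pred mm [ 1.9 -4.9 -0. ]
scene hi mp meas-pred mm [ 0.2 -1.1  0. ]
scene hi pm meas-pred mm [-1.9 -5.1  0. ]
scene lo pm meas-pred mm [ 6.2  1.  -0. ]
```

View pics/c5.png

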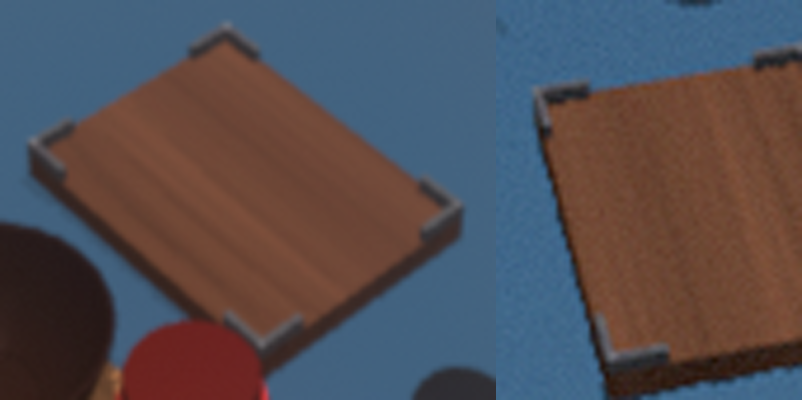

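Run:
```python
from h import *
np.set_printoptions(precision=4,suppress=True)
q=onz("scene",[((u+.5)/4-.5+258,(v+.5)/4-.5+240) for u,v in [(225,26),(462,206),(262,348),(30,142)]],.027)
print(q,q.mean(0),[np.linalg.norm(q[i]-q[i-1]) for i in range(4)],np.degrees(np.arctan2(*(q[1]-q[0])[[1,0]])),np.degrees(np.arctan2(*(q[2]-q[3])[[1,0]])),np.degrees(np.arctan2(*(q[0]-q[3])[[1,0]])))
s=onz("side",[((u+.5)/4.708-.5+285,(v+.5)/4.708-.5+245) for u,v in [(38,88),(112,362)]],.027); print(s,s.mean(0))
```

```text
[[ 0.5404 -0.044   0.027 ]
 [ 0.5493  0.138   0.027 ]
 [ 0.6868  0.1305  0.027 ]
 [ 0.6762 -0.0518  0.027 ]] [0.6132 0.0432 0.027 ] [np.float64(0.13600168643583505), np.float64(0.18222611606437206), np.float64(0.13777592567318458), np.float64(0.18261974935397415)] 87.21086926675264 86.65333933110995 176.72369797957373
[[ 0.5486  0.136   0.027 ]
 [ 0.5381 -0.0478  0.027 ]] [0.5434 0.0441 0.027 ]
```

Skid centre estimates agree: scene (.6132,.0432), wrist (.6131,.0419), side (.6133,.0404), yaw about 87.1°. I lower slowly and watch force and z.

Emit:
arm_command(rows="1 2 0 5 0 0 0; 1 0 0 6 0 0 0; 1 0 0 4 0 0 0; 1 0 0 0 0 0 0; 1 0 0 0 0 0 0")

```text
time_s: 8.83
position: [0.6129, 0.0433, 0.1038]
tool_rot: [[0.047, 0.999, -0.001], [0.999, -0.047, 0.0], [0.0, -0.001, -1.0]]
ft_force: [0.4, 0.4, -4.1]
grip_width: 0.0101
```

Emit:
arm_command(rows="1 0 0 3 0 0 0; 1 0 0 2 0 0 0; 1 0 0 2 0 0 0; 1 0 0 0 0 0 0; 1 0 0 0 0 0 0")

```text
time_s: 9.25
position: [0.6131, 0.0433, 0.0972]
tool_rot: [[0.047, 0.999, -0.0], [0.999, -0.047, 0.0], [0.0, -0.0, -1.0]]
ft_force: [0.8, 0.2, -3.2]
grip_width: 0.0102
```

Emit:
arm_command(rows="1 0 0 2 0 0 0; 1 0 0 2 0 0 0; 1 0 0 2 0 0 0; 1 0 0 0 0 0 0; 1 0 0 0 0 0 0")

```text
time_s: 9.67
position: [0.6127, 0.0435, 0.0911]
tool_rot: [[0.047, 0.999, -0.001], [0.999, -0.047, 0.0], [0.0, -0.001, -1.0]]
ft_force: [-2.0, 1.2, -2.9]
grip_width: 0.0105
```

Emit:
arm_command(rows="1 0 0 1 0 0 0; 1 0 0 0 0 0 0; 1 0 0 0 0 0 0; 1 0 0 0 0 0 0; 1 0 0 0 0 0 0")

```text
time_s: 10.08
position: [0.6126, 0.0434, 0.0909]
tool_rot: [[0.047, 0.999, -0.001], [0.999, -0.047, 0.0], [0.0, -0.001, -1.0]]
ft_force: [-6.4, 1.9, 4.0]
grip_width: 0.0103
```

Emit:
arm_command(rows="0.9 0 0 0 0 0 0; 0.7 0 0 0 0 0 0; 0.3 0 0 0 0 0 0; 0 0 0 0 0 0 0; 0 0 0 0 0 0 0", squeeze=20)

```text
time_s: 10.5
position: [0.6135, 0.0432, 0.0905]
tool_rot: [[0.047, 0.999, 0.001], [0.999, -0.047, -0.0], [-0.0, 0.001, -1.0]]
ft_force: [0.5, -0.5, 0.3]
grip_width: 0.0581
```

Emit:
arm_command(rows="0 0 0 0 0 0 0; 0 0 0 0 0 0 0; 0 0 0 0 0 0 0; 0 0 0 -20 0 0 0; 0 0 0 -30 0 0 0")

```text
time_s: 10.92
position: [0.6119, 0.0434, 0.1383]
tool_rot: [[0.048, 0.999, -0.006], [0.999, -0.048, 0.001], [0.0, -0.006, -1.0]]
ft_force: [0.6, -0.0, -1.0]
grip_width: 0.085
```

Emit:
arm_command(rows="0 0 0 -30 0 0 0; 0 0 0 -30 0 0 0; 0 0 0 -30 0 0 0; 0 0 0 -30 0 0 0; 0 0 0 0 0 0 0")

```text
time_s: 11.33
position: [0.6146, 0.0432, 0.2668]
tool_rot: [[0.047, 0.999, 0.011], [0.999, -0.047, -0.001], [-0.001, 0.011, -1.0]]
ft_force: [0.5, 1.2, 0.7]
grip_width: 0.0851
```

Run:
```python
from h import *
wsnap("w4"); print(pose())
P=[[.433,-.113,.048],[.657,.227,.048],[.615,.326,.032]]
print("pred px lids",proj("wrist",P).round(0)); go([.40,0,.3],87)
```

```text
(array([0.61393422, 0.04324766, 0.26356261]), array([[ 4.73311214e-02,  9.98857611e-01,  6.57560154e-03],
       [ 9.98879121e-01, -4.73266886e-02, -8.28198030e-04],
       [-5.16050459e-04,  6.60743063e-03, -9.99978038e-01]]), np.float64(87.28711258103768))
pred px lids [[172. 345.]
 [357.  10.]
 [306. -71.]]
now [613.9  43.2 263.6] yaw 87.3 | turn rz 0.3; then shift [ -54.4 -211.4  -36.4]
```

View pics/w4.png

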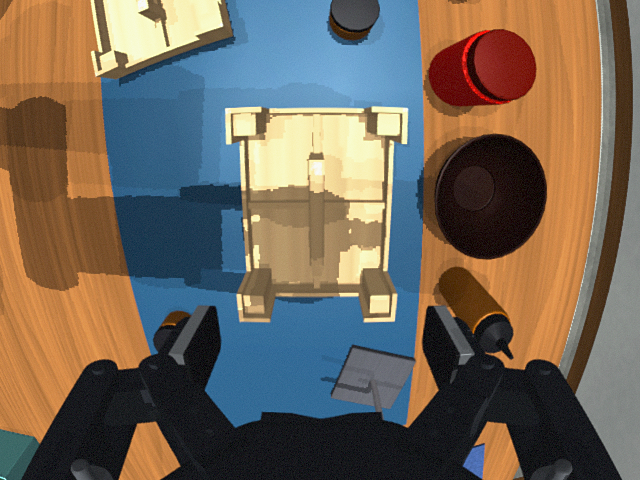

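The deep tray sits in the skid guards. Corner guards in the wrist picture are at (225,109), (407,108), (238,321) and (396,321). I check that numerically and head for jar B.

```bash
cat >> h.py <<'E'
def lid(guess,z,ms=70,n="wrist",f="w"):
    """dark disc near guess (3-vector) at height z -> centre"""
    c=cam(n); im=snap(n,f) if f else None
    p=proj(n,[guess],c)[0]; hsv=cv2.cvtColor(im,cv2.COLOR_BGR2HSV)
    m=((hsv[...,2]<ms)).astype(np.uint8); m=cv2.morphologyEx(m,cv2.MORPH_OPEN,np.ones((3,3)))
    cs=[k for k in cv2.findContours(m,0,1)[0] if cv2.contourArea(k)>150]
    for k in sorted(cs,key=lambda k:np.linalg.norm(k.mean((0,1))-p))[:3]:
        (x,y),(a,b),_=cv2.fitEllipse(cv2.convexHull(k)); q=onz(n,[[x,y],[x+a/2,y],[x,y+b/2]],z,c)
        print("lid px",round(x),round(y),"diam mm",(2e3*np.linalg.norm(q[1]-q[0])).round(1),(2e3*np.linalg.norm(q[2]-q[0])).round(1),"pos",q[0].round(4),"guess px",p.round())
E
python3 - <<'E'
from h import *
np.set_printoptions(precision=4,suppress=True)
q=onz("wrist",[(225,109),(407,108),(396,321),(238,321)],.107,load("w4")); print(q,q.mean(0))
print("bottle",two((216,258),(423,270)))
go([.657,.227,.25],132)
E
```

```text
[[ 0.5473  0.1372  0.107 ]
 [ 0.6874  0.1309  0.107 ]
 [ 0.6804 -0.0538  0.107 ]
 [ 0.5373 -0.0463  0.107 ]] [0.6131 0.042  0.107 ]
bottle (array([ 0.7734, -0.0715,  0.1292]), np.float64(0.0014865592002680237))
now [613.9  43.2 263.6] yaw 87.3 | turn rz -44.7; then shift [107.7 155.   13.6]
```

Emit:
arm_command(rows="0 0 0 0 0 0 -7; 0 0 0 0 0 0 -7; 0 0 0 0 0 0 -7; 0 0 0 0 0 0 -7; 0 0 0 0 0 0 -7")

```text
time_s: 11.8
position: [0.6128, 0.0433, 0.2588]
tool_rot: [[-0.539, 0.842, -0.002], [0.842, 0.539, 0.0], [0.002, -0.002, -1.0]]
ft_force: [0.7, -0.2, 0.1]
grip_width: 0.0851
```

Emit:
arm_command(rows="0 0 0 0 0 0 -7; 0 0 0 0 0 0 -2.7; 0 21 31 3 0 0 0; 0 21 31 3 0 0 0; 0 21 31 3 0 0 0")

```text
time_s: 12.22
position: [0.6401, 0.1533, 0.2499]
tool_rot: [[-0.668, 0.744, -0.002], [0.744, 0.668, -0.0], [0.001, -0.001, -1.0]]
ft_force: [0.8, -0.8, -0.0]
grip_width: 0.0857
```

Emit:
arm_command(rows="0 21 31 3 0 0 0; 0 21 31 0 0 0 0; 0 0 0 0 0 0 0; 0 0 0 0 0 0 0; 0 0 0 0 0 0 0")

```text
time_s: 12.63
position: [0.6579, 0.2246, 0.2471]
tool_rot: [[-0.669, 0.743, -0.002], [0.743, 0.669, -0.001], [0.001, -0.002, -1.0]]
ft_force: [-0.3, 0.6, -0.5]
grip_width: 0.0855
```

Run:
```python
from h import *
lid([.657,.227,.048],.048,f="w5")
go([.657,.227,.04],132)
```

```text
lid px 324 205 diam mm 45.4 58.7 pos [0.657  0.2298 0.048 ] guess px [322. 207.]
lid px 233 233 diam mm 23.0 199.0 pos [0.6113 0.1529 0.048 ] guess px [322. 207.]
lid px 351 101 diam mm 29.7 41.1 pos [0.6119 0.314  0.048 ] guess px [322. 207.]
now [658.  224.  247.6] yaw 131.9 | turn rz -0.1; then shift [  2.9   1.3 207.6]
```

Emit:
arm_command(rows="0 1.5 2.5 40 0 0 0; 0 0 0 40 0 0 0; 0 0 0 40 0 0 0; 0 0 0 40 0 0 0; 0 0 0 25 0 0 0")

```text
time_s: 13.1
position: [0.6573, 0.2258, 0.0593]
tool_rot: [[-0.667, 0.745, -0.005], [0.745, 0.667, -0.001], [0.003, -0.004, -1.0]]
ft_force: [0.0, 0.4, -0.5]
grip_width: 0.0853
```

Emit:
arm_command(rows="0 0 0 14 0 0 0; 0 0 0 7.5 0 0 0; 0 0 0 0 0 0 0; 0.4 0 0 0 0 0 0; 0.6 0 0 0 0 0 0", squeeze=40)

```text
time_s: 13.52
position: [0.6598, 0.2275, 0.0436]
tool_rot: [[-0.668, 0.744, 0.003], [0.744, 0.668, 0.0], [-0.002, 0.002, -1.0]]
ft_force: [-0.6, 0.1, 0.4]
grip_width: 0.0638
```

Emit:
arm_command(rows="0.8 0 0 0 0 0 0; 1 0 0 0 0 0 0; 1 0 0 0 0 0 0; 1 0 0 0 0 0 0; 1 0 0 0 0 0 0", squeeze=50)

```text
time_s: 13.93
position: [0.6597, 0.2278, 0.0436]
tool_rot: [[-0.669, 0.743, 0.003], [0.743, 0.669, 0.0], [-0.002, 0.002, -1.0]]
ft_force: [-0.1, -1.3, 6.7]
grip_width: 0.0445
```

Emit:
arm_command(rows="1 0 0 -10 0 0 0; 1 0 0 -20 0 0 0; 1 0 0 -30 0 0 0; 1 0 0 -30 0 0 0; 1 0 0 -10 0 0 0")

```text
time_s: 14.35
position: [0.6603, 0.2282, 0.1475]
tool_rot: [[-0.669, 0.743, 0.008], [0.743, 0.669, 0.001], [-0.004, 0.006, -1.0]]
ft_force: [0.5, 0.4, -0.4]
grip_width: 0.0447
```

Run:
```python
from h import *
def cell(v,u,c=(.6131,.042),a=87.1):
    r=np.radians(a); return np.array([c[0]+u*np.cos(r)+v*np.sin(r),c[1]+u*np.sin(r)-v*np.cos(r)])
p=cell(-.034,.044); print(p,cell(-.034,-.044)); go([*p,.16],132.1); print(readout.observe()["ft_force"])
```

```text
[0.58136963 0.08766381] [ 5.76917452e-01 -2.23491753e-04]
now [660.3 228.2 147.5] yaw 132.0 | turn rz -0.1; then shift [ -51.4 -152.7  -12.5]
[ 0.53148253  0.35156214 -0.35327485]
```

Emit:
arm_command(rows="1 0 0 -20 0 0 0; 1 0 -5 -13 0 0 0; 1 -10 -28 0 0 0 0; 1 -10 -30 0 0 0 0; 1 -10 -30 0 0 0 0")

```text
time_s: 14.77
position: [0.6086, 0.1425, 0.1745]
tool_rot: [[-0.67, 0.743, -0.001], [0.743, 0.67, -0.0], [0.0, -0.001, -1.0]]
ft_force: [0.5, -0.8, -1.0]
grip_width: 0.0443
```

Emit:
arm_command(rows="1 -10 -30 0 0 0 0; 1 -11.5 -29.5 0 0 0 0; 1 0 0 0 0 0 0; 1 0 0 0 0 0 0; 1 0 0 0 0 0 0")

```text
time_s: 15.18
position: [0.5801, 0.0877, 0.1748]
tool_rot: [[-0.669, 0.744, 0.0], [0.744, 0.669, 0.0], [0.0, 0.0, -1.0]]
ft_force: [0.7, 0.5, -0.2]
grip_width: 0.0446
```

Run:
```python
from h import *
go([.5814,.0877,.0786],132); a=snap("scene","s3",(230,180,170,140),2.3); b=snap("side","d3",(260,190,150,130),2.47)
h=min(len(a),len(b)); cv2.imwrite("pics/c6.png",np.hstack([a[:h],b[:h]]))
```

```text
now [580.1  87.7 174.8] yaw 132.0 | turn rz -0.0; then shift [-0.9  1.  96.2]
```

View pics/c6.png

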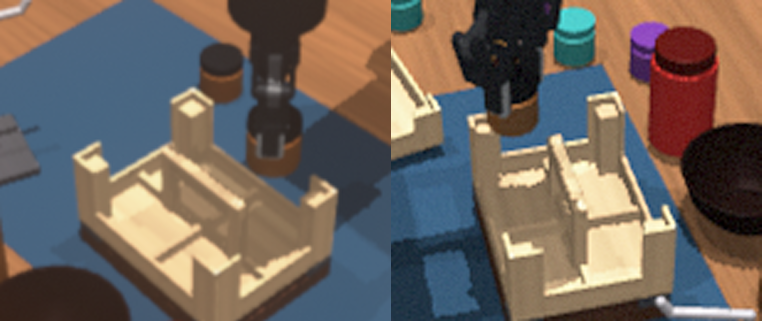

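Jar B hangs upright over its cell, so I lower it.

Emit:
arm_command(rows="1 -0.5 1 20 0 0 0; 1 0 0 25 0 0 0; 1 0 0 20 0 0 0; 1 0 0 12 0 0 0; 1 0 0 8 0 0 0")

```text
time_s: 15.7
position: [0.5807, 0.0888, 0.0879]
tool_rot: [[-0.67, 0.742, -0.002], [0.742, 0.67, 0.0], [0.002, -0.002, -1.0]]
ft_force: [-0.1, -0.1, -1.9]
grip_width: 0.0444
```

Emit:
arm_command(rows="1 0 0 5 0 0 0; 1 0 0 3 0 0 0; 1 0 0 2 0 0 0; 1 0 0 0 0 0 0; 1 0 0 0 0 0 0")

```text
time_s: 16.12
position: [0.5814, 0.0878, 0.0804]
tool_rot: [[-0.669, 0.743, 0.001], [0.743, 0.669, -0.0], [-0.001, 0.001, -1.0]]
ft_force: [-0.3, -0.3, -1.0]
grip_width: 0.0444
```

Emit:
arm_command(rows="1 0 0 1.5 0 0 0; 1 0 0 1 0 0 0; 1 0 0 0 0 0 0; 1 0 0 0 0 0 0; 0.4 0 0 0 0 0 0")

```text
time_s: 16.53
position: [0.5812, 0.0878, 0.0775]
tool_rot: [[-0.669, 0.743, 0.0], [0.743, 0.669, -0.0], [-0.0, 0.0, -1.0]]
ft_force: [-0.2, 0.3, 0.0]
grip_width: 0.0508
```

Emit:
arm_command(rows="0.38 0 0 0 0 0 0; 0.35 0 0 0 0 0 0; 0.33 0 0 0 0 0 0; 0.33 0 0 0 0 0 0; 0.33 0 0 -15 0 0 0", squeeze=20)

```text
time_s: 16.95
position: [0.5799, 0.0878, 0.0901]
tool_rot: [[-0.669, 0.743, -0.005], [0.743, 0.669, 0.0], [0.004, -0.004, -1.0]]
ft_force: [0.5, -0.7, -0.6]
grip_width: 0.057
```

Emit:
arm_command(rows="0.33 0 0 -25 0 0 0; 0.33 0 0 -25 0 0 0; 0.3 0 0 -30 0 0 0; 0 0 0 -35 0 0 0; 0 0 0 -35 0 0 0")

```text
time_s: 17.37
position: [0.5807, 0.0879, 0.2437]
tool_rot: [[-0.669, 0.743, -0.001], [0.743, 0.669, 0.0], [0.001, -0.001, -1.0]]
ft_force: [-0.1, -0.4, 0.4]
grip_width: 0.0812
```

Run:
```python
from h import *
lid([.5814,.0877,.082],.082,f="w6")
go([.433,-.113,.25],42); go([.433,-.113,.25])
```

```text
lid px 322 216 diam mm 44.5 47.6 pos [0.5786 0.0911 0.082 ] guess px [321. 221.]
lid px 321 526 diam mm 1083.6 2761.4 pos [ 0.8986 -0.2667  0.082 ] guess px [321. 221.]
lid px 532 296 diam mm 53.8 74.9 pos [0.7843 0.1707 0.082 ] guess px [321. 221.]
now [582.8  87.8 251.4] yaw 132.0 | turn rz 90.0; then shift [-245.7   49.     1.4]
now [582.8  87.8 251.4] yaw 132.0 | turn rz 0.0; then shift [ -49.  -245.7    1.4]
```

Emit:
arm_command(rows="0 -6 -31 0 0 0 0; 0 -6 -31 0 0 0 0; 0 -6 -31 0 0 0 0; 0 -6 -31 0 0 0 0; 0 -6 -31 0 0 0 0")

```text
time_s: 17.83
position: [0.4848, -0.039, 0.2422]
tool_rot: [[-0.669, 0.743, 0.0], [0.743, 0.669, -0.0], [-0.0, 0.0, -1.0]]
ft_force: [1.4, -0.9, 0.5]
grip_width: 0.0856
```

Emit:
arm_command(rows="0 -6 -31 0 0 0 0; 0 -6 -31 0 0 0 0; 0 -7 -29 0 0 0 0; 0 0 0 0 0 0 7; 0 0 0 0 0 0 7")

```text
time_s: 18.25
position: [0.4303, -0.1144, 0.2424]
tool_rot: [[-0.462, 0.887, 0.0], [0.887, 0.462, -0.0], [-0.0, 0.0, -1.0]]
ft_force: [-0.4, -0.3, 0.3]
grip_width: 0.0854
```

Emit:
arm_command(rows="0 0 0 0 0 0 7; 0 0 0 0 0 0 7; 0 0 0 0 0 0 7; 0 0 0 0 0 0 7; 0 0 0 0 0 0 7")

```text
time_s: 18.67
position: [0.4309, -0.1131, 0.2422]
tool_rot: [[0.128, 0.992, 0.0], [0.992, -0.128, -0.0], [0.0, 0.0, -1.0]]
ft_force: [-0.6, 0.3, 0.0]
grip_width: 0.0856
```

Emit:
arm_command(rows="0 0 0 0 0 0 7; 0 0 0 0 0 0 7; 0 0 0 0 0 0 7; 0 0 0 0 0 0 7; 0 0 0 0 0 0 7")

```text
time_s: 19.08
position: [0.4309, -0.1131, 0.2422]
tool_rot: [[0.674, 0.739, 0.0], [0.739, -0.674, -0.0], [-0.0, 0.0, -1.0]]
ft_force: [0.6, -0.2, -0.2]
grip_width: 0.0855
```

Emit:
arm_command(rows="0 0 0 0 0 0 6; 0 0 0 0 0 0 0; 0 0 0 0 0 0 0; 0 0 0 0 0 0 0")

```text
time_s: 19.42
position: [0.431, -0.1131, 0.2423]
tool_rot: [[0.741, 0.671, 0.0], [0.671, -0.741, -0.0], [-0.0, 0.0, -1.0]]
ft_force: [-0.2, 0.6, -0.1]
grip_width: 0.0856
```

Run:
```python
from h import *
lid([.433,-.113,.048],.048,f="w7")
go([.433,-.113,.0415],42)
```

```text
lid px 321 211 diam mm 45.3 49.4 pos [ 0.4318 -0.1131  0.048 ] guess px [322. 210.]
lid px 303 437 diam mm 382.4 6009.9 pos [ 0.2041 -0.289   0.048 ] guess px [322. 210.]
lid px 574 210 diam mm 89.8 105.8 pos [ 0.6151 -0.3069  0.048 ] guess px [322. 210.]
now [ 431.  -113.1  242.3] yaw 42.1 | turn rz 0.1; then shift [  1.6   1.2 200.8]
```

Emit:
arm_command(rows="0 0.5 1 40 0 0 0; 0 0 0 40 0 0 0; 0 0 0 40 0 0 0; 0 0 0 40 0 0 0; 0 0 0 25 0 0 0")

```text
time_s: 19.88
position: [0.4309, -0.113, 0.0544]
tool_rot: [[0.742, 0.67, -0.003], [0.67, -0.742, 0.002], [-0.001, -0.003, -1.0]]
ft_force: [0.1, -0.3, -0.5]
grip_width: 0.0853
```

Emit:
arm_command(rows="0 0 0 10 0 0 0; 0 0 0 4 0 0 0; 0 0 0 0 0 0 0; 0.4 0 0 0 0 0 0; 0.6 0 0 0 0 0 0", squeeze=40)

```text
time_s: 20.3
position: [0.4326, -0.1138, 0.0443]
tool_rot: [[0.743, 0.669, 0.002], [0.669, -0.743, -0.001], [0.001, 0.002, -1.0]]
ft_force: [-0.5, 0.0, 0.4]
grip_width: 0.0641
```

Emit:
arm_command(rows="0.8 0 0 0 0 0 0; 1 0 0 0 0 0 0; 1 0 0 0 0 0 0; 1 0 0 0 0 0 0; 1 0 0 0 0 0 0", squeeze=50)

```text
time_s: 20.72
position: [0.4324, -0.1137, 0.0445]
tool_rot: [[0.743, 0.669, 0.002], [0.669, -0.743, -0.001], [0.001, 0.002, -1.0]]
ft_force: [-1.4, 1.7, 9.4]
grip_width: 0.0445
```

Emit:
arm_command(rows="1 0 0 -10 0 0 0; 1 0 0 -25 0 0 0; 1 0 0 -35 0 0 0; 1 0 0 -35 0 0 0; 1 0 0 -27 0 0 0")

```text
time_s: 21.13
position: [0.4321, -0.1135, 0.1782]
tool_rot: [[0.743, 0.669, 0.002], [0.669, -0.743, -0.001], [0.001, 0.002, -1.0]]
ft_force: [1.0, -0.3, -1.9]
grip_width: 0.0441
```

Run:
```python
from h import *
go([.5769,-.0002,.175],42.1)
```

```text
now [ 432.1 -113.5  178.2] yaw 42.0 | turn rz -0.1; then shift [183.4  13.    3.2]
```

Emit:
arm_command(rows="1 30 2 0 0 0 0; 1 31 2 0 0 0 0; 1 31 2 0 0 0 0; 1 31 2 0 0 0 0; 1 31 2 0 0 0 0")

```text
time_s: 21.55
position: [0.554, -0.0167, 0.1758]
tool_rot: [[0.743, 0.669, 0.0], [0.669, -0.743, -0.0], [0.0, 0.0, -1.0]]
ft_force: [1.9, -0.2, -1.9]
grip_width: 0.0441
```

Emit:
arm_command(rows="1 29 3 0 0 0 0; 1 0 0 0 0 0 0; 1 0 0 0 0 0 0; 1 0 0 0 0 0 0; 1 0 0 15 0 0 0")

```text
time_s: 21.97
position: [0.5772, -0.0016, 0.1628]
tool_rot: [[0.744, 0.668, 0.005], [0.668, -0.744, -0.001], [0.003, 0.004, -1.0]]
ft_force: [1.6, 0.1, -2.4]
grip_width: 0.0444
```

Run:
```python
from h import *
go([.5769,-.0002,.0785],42.1); print(readout.observe()["grip_width"])
```

```text
now [577.2  -1.6 162.8] yaw 41.9 | turn rz -0.2; then shift [ 0.7 -1.2 84.3]
0.044433240795025135
```

Emit:
arm_command(rows="1 0.5 -1 20 0 0 0; 1 0 0 20 0 0 0; 1 0 0 18 0 0 0; 1 0 0 10 0 0 0; 1 0 0 5 0 0 0")

```text
time_s: 22.38
position: [0.5755, -0.0003, 0.0864]
tool_rot: [[0.744, 0.668, -0.002], [0.668, -0.744, 0.0], [-0.001, -0.002, -1.0]]
ft_force: [-0.1, -0.9, -1.8]
grip_width: 0.0446
```

Emit:
arm_command(rows="1 0 0 3 0 0 0; 1 0 0 2 0 0 0; 1 0 0 1 0 0 0; 1 0 0 0 0 0 0; 1 0 0 0 0 0 0")

```text
time_s: 22.8
position: [0.5767, 0.0002, 0.0819]
tool_rot: [[0.743, 0.669, 0.001], [0.669, -0.743, -0.0], [0.001, 0.001, -1.0]]
ft_force: [-0.0, 0.1, -1.5]
grip_width: 0.0444
```

Emit:
arm_command(rows="1 0 0 2 0 0 0; 1 0 0 1 0 0 0; 1 0 0 0 0 0 0; 1 0 0 0 0 0 0; 0.4 0 0 0 0 0 0")

```text
time_s: 23.22
position: [0.5766, 0.0003, 0.0784]
tool_rot: [[0.743, 0.669, 0.0], [0.669, -0.743, -0.0], [0.0, 0.0, -1.0]]
ft_force: [0.0, -0.4, -0.1]
grip_width: 0.0513
```

Emit:
arm_command(rows="0.38 0 0 0 0 0 0; 0.35 0 0 0 0 0 0; 0.33 0 0 0 0 0 0; 0.33 0 0 0 0 0 0; 0.33 0 0 -15 0 0 0", squeeze=20)

```text
time_s: 23.63
position: [0.5752, 0.0005, 0.0912]
tool_rot: [[0.743, 0.669, -0.005], [0.669, -0.743, 0.001], [-0.003, -0.004, -1.0]]
ft_force: [-0.0, 0.2, -0.3]
grip_width: 0.0575
```

Emit:
arm_command(rows="0.33 0 0 -25 0 0 0; 0.33 0 0 -25 0 0 0; 0.3 0 0 -30 0 0 0; 0 0 0 -35 0 0 0; 0 0 0 -35 0 0 0")

```text
time_s: 24.05
position: [0.5761, 0.0004, 0.2447]
tool_rot: [[0.743, 0.669, -0.001], [0.669, -0.743, 0.0], [-0.0, -0.001, -1.0]]
ft_force: [0.9, 0.3, -0.1]
grip_width: 0.0817
```

Run:
```python
from h import *
lid([.577,0,.082],.082,f="w8"); lid([.5814,.0877,.082],.082,f="w8b")
go([.47,.235,.27],108)
for n in("scene","side"):
    im=snap(n,n+"4"); h=cv2.cvtColor(im,cv2.COLOR_BGR2HSV)
    m=cv2.morphologyEx(((h[...,0]>7)&(h[...,0]<17)&(h[...,1]>150)&(h[...,2]>40)&(h[...,2]<140)).astype(np.uint8),cv2.MORPH_OPEN,np.ones((3,3)))
    print(n,[cv2.boundingRect(k) for k in cv2.findContours(m,0,1)[0] if 80<cv2.contourArea(k)<900])
```

```text
lid px 322 220 diam mm 45.0 48.4 pos [ 0.577 -0.     0.082] guess px [322. 220.]
lid px 254 254 diam mm 30.3 96.7 pos [0.5168 0.0228 0.082 ] guess px [322. 220.]
lid px 240 145 diam mm 42.8 47.8 pos [0.5804 0.0887 0.082 ] guess px [322. 220.]
lid px 238 148 diam mm 42.5 47.3 pos [0.5801 0.0888 0.082 ] guess px [240. 147.]
lid px 317 221 diam mm 44.9 48.3 pos [5.769e-01 1.000e-04 8.200e-02] guess px [240. 147.]
lid px 254 255 diam mm 26.0 101.2 pos [0.5179 0.0213 0.082 ] guess px [240. 147.]
now [578.2   0.  249.2] yaw 42.0 | turn rz -66.0; then shift [256.9 -30.3 -20.8]
scene [(207, 271, 26, 41)]
side [(409, 275, 24, 46), (301, 264, 18, 14)]
```

Both jars stand in their cells with lid positions as planned, and no other amber jar shows. On to the shallow tray.

Emit:
arm_command(rows="0 0 0 -10 0 0 -7; 0 0 0 -10 0 0 -7; 0 0 0 0 0 0 -7; 0 0 0 0 0 0 -7; 0 0 0 0 0 0 -7")

```text
time_s: 24.67
position: [0.5761, 0.0003, 0.2616]
tool_rot: [[0.219, 0.976, -0.003], [0.976, -0.219, 0.001], [-0.0, -0.003, -1.0]]
ft_force: [0.4, -0.4, 0.1]
grip_width: 0.0853
```

Emit:
arm_command(rows="0 0 0 0 0 0 -7; 0 0 0 0 0 0 -7; 0 0 0 0 0 0 -7; 0 0 0 0 0 0 -7; 0 0 0 0 0 0 -3")

```text
time_s: 25.08
position: [0.5761, 0.0003, 0.2614]
tool_rot: [[-0.315, 0.949, -0.003], [0.949, 0.315, 0.001], [0.002, -0.003, -1.0]]
ft_force: [-0.4, 0.6, 0.7]
grip_width: 0.0854
```

Emit:
arm_command(rows="0 32 -4 0 0 0 0; 0 32 -4 0 0 0 0; 0 32 -4 0 0 0 0; 0 32 -4 0 0 0 0; 0 32 -4 0 0 0 0")

```text
time_s: 25.5
position: [0.5068, 0.1474, 0.2616]
tool_rot: [[-0.308, 0.951, -0.003], [0.951, 0.308, -0.0], [0.001, -0.003, -1.0]]
ft_force: [-0.2, 1.3, 0.6]
grip_width: 0.0855
```

Emit:
arm_command(rows="0 32 -4 0 0 0 0; 0 32 -4 0 0 0 0; 0 33 -2 0 0 0 0; 0 0 0 0 0 0 0; 0 0 0 0 0 0 0")

```text
time_s: 25.92
position: [0.4676, 0.2365, 0.2619]
tool_rot: [[-0.311, 0.95, -0.003], [0.95, 0.311, -0.001], [0.0, -0.003, -1.0]]
ft_force: [-0.1, -0.5, -0.5]
grip_width: 0.0852
```

Run:
```python
from h import *
print(pose()[0],pose()[2]); wsnap("w9")
im=cv2.imread("pics/w9.png")
cv2.imwrite("pics/w9v.png",cv2.resize(im[0:330,100:540],(800,600),interpolation=2))
```

```text
[0.46762833 0.23646239 0.26192554] 108.13825432292745
```

View pics/w9v.png

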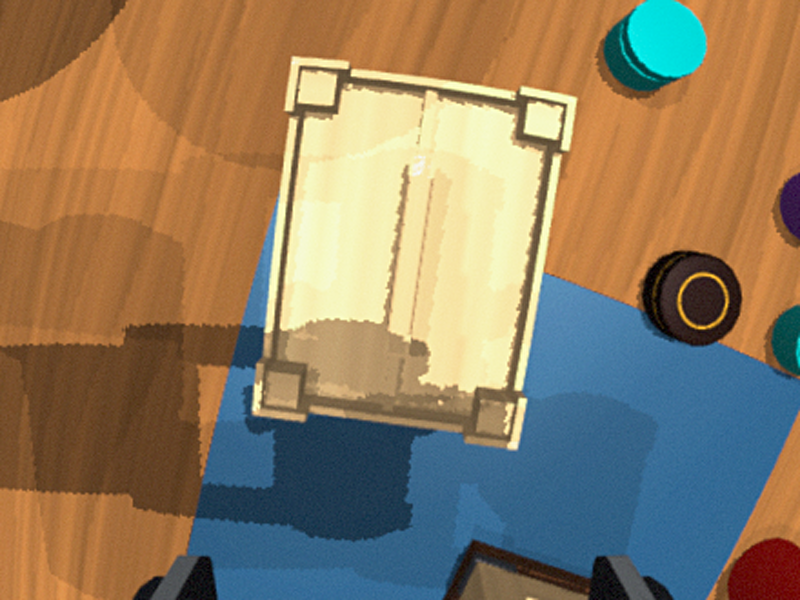

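Run:
```python
from h import *
np.set_printoptions(precision=4,suppress=True)
c=load("w9"); f=lambda L:[((u+.5)/1.818-.5+100,(v+.5)/1.818-.5) for u,v in L]
q=onz("wrist",f([(291,57),(577,96),(519,450),(252,413)]),.055,c); m=q.mean(0)
print(q,m,[np.linalg.norm(q[i]-q[i-1]) for i in range(4)])
d=(q[0]+q[1]-q[2]-q[3]); y=np.degrees(np.arctan2(d[1],d[0])); e=q[1]+q[2]-q[0]-q[3]; print(y,np.degrees(np.arctan2(e[1],e[0]))+90)
print("box",onz("wrist",f([(700,299)]),.032,c))
go([m[0],m[1],.052],y)
```

```text
[[0.3652 0.3746 0.055 ]
 [0.5041 0.4008 0.055 ]
 [0.5383 0.2185 0.055 ]
 [0.3984 0.1942 0.055 ]] [0.4515 0.297  0.055 ] [np.float64(0.18337190506662246), np.float64(0.14132531227832293), np.float64(0.18548802760999772), np.float64(0.14193138500974622)]
100.52315757318729 100.2853579615558
box [[0.6134 0.3287 0.032 ]]
now [468.2 235.5 262.1] yaw 108.0 | turn rz 7.5; then shift [ 63.6  -5.2 210.1]
```

Emit:
arm_command(rows="0 0 0 0 0 0 4; 0 0 0 0 0 0 3.6; 0 31 -3 30 0 0 0; 0 32 -2.5 30 0 0 0; 0 0 0 30 0 0 0")

```text
time_s: 26.38
position: [0.452, 0.2957, 0.1745]
tool_rot: [[-0.181, 0.984, 0.0], [0.984, 0.181, 0.001], [0.001, 0.0, -1.0]]
ft_force: [-0.3, -0.4, -1.6]
grip_width: 0.0854
```

Emit:
arm_command(rows="0 0 0 30 0 0 0; 0 0 0 10 0 0 0; 0 0 0 0 0 0 0; 0 0 0 0 0 0 0; 0 0 0 0 0 0 0")

```text
time_s: 26.8
position: [0.4538, 0.2935, 0.1376]
tool_rot: [[-0.179, 0.984, 0.003], [0.984, 0.179, 0.001], [0.0, 0.003, -1.0]]
ft_force: [-0.2, -0.5, -0.1]
grip_width: 0.0851
```

Run:
```python
from h import *
go([.4515,.297,.0515],100.4)
```

```text
now [453.8 293.5 137.6] yaw 100.3 | turn rz -0.1; then shift [ 3.9 -1.6 86.1]
```

Emit:
arm_command(rows="0 3.7 -1.5 25 0 0 0; 0 0 0 25 0 0 0; 0 0 0 20 0 0 0; 0 0 0 12 0 0 0; 0 0 0 4 0 0 0")

```text
time_s: 27.22
position: [0.4508, 0.2969, 0.0497]
tool_rot: [[-0.18, 0.984, -0.0], [0.984, 0.18, -0.0], [-0.0, -0.0, -1.0]]
ft_force: [-0.1, 0.2, -0.4]
grip_width: 0.0852
```

Emit:
arm_command(rows="0 0 0 0 0 0 0; 0.5 0 0 0 0 0 0; 0.9 0 0 0 0 0 0; 1 0 0 0 0 0 0; 1 0 0 0 0 0 0", squeeze=60)

```text
time_s: 27.63
position: [0.4508, 0.2972, 0.0508]
tool_rot: [[-0.18, 0.984, 0.001], [0.984, 0.18, 0.001], [0.0, 0.001, -1.0]]
ft_force: [0.1, -0.3, 0.2]
grip_width: 0.0387
```

Emit:
arm_command(rows="1 0 0 0 0 0 0; 1 0 0 0 0 0 0; 1 0 0 0 0 0 0; 1 0 0 0 0 0 0; 1 0 0 0 0 0 0", squeeze=110)

```text
time_s: 28.05
position: [0.4506, 0.2972, 0.0504]
tool_rot: [[-0.18, 0.984, 0.001], [0.984, 0.18, 0.0], [0.0, 0.001, -1.0]]
ft_force: [-1.2, -1.1, 5.7]
grip_width: 0.0105
```

Emit:
arm_command(rows="1 0 0 -5 0 0 0; 1 0 0 -15 0 0 0; 1 0 0 -30 0 0 0; 1 0 0 -30 0 0 0; 1 0 0 -30 0 0 0")

```text
time_s: 28.47
position: [0.4498, 0.2969, 0.1608]
tool_rot: [[-0.18, 0.984, -0.002], [0.984, 0.18, -0.001], [-0.0, -0.002, -1.0]]
ft_force: [1.5, -0.5, -4.2]
grip_width: 0.01
```

Emit:
arm_command(rows="1 0 0 -30 0 0 0; 1 0 0 -30 0 0 0; 1 0 0 -25 0 0 0; 1 0 0 0 0 0 0; 1 0 0 0 0 0 0")

```text
time_s: 28.88
position: [0.4503, 0.2971, 0.2451]
tool_rot: [[-0.18, 0.984, 0.001], [0.984, 0.18, 0.0], [0.0, 0.001, -1.0]]
ft_force: [0.1, -0.4, -5.4]
grip_width: 0.0103
```

Run:
```python
from h import *
go([.6131,.0425,.17],87.1)
wsnap("w10")
```

```text
now [450.3 297.1 245.1] yaw 100.4 | turn rz 13.3; then shift [-246.   175.5   75.1]
```

Emit:
arm_command(rows="1 0 0 0 0 0 5; 1 0 0 0 0 0 5; 1 0 0 0 0 0 3.2; 1 -16 12 0 0 0 0; 1 -24 17 0 0 0 0")

```text
time_s: 29.35
position: [0.476, 0.2565, 0.2426]
tool_rot: [[0.046, 0.999, -0.005], [0.999, -0.046, -0.001], [-0.001, -0.005, -1.0]]
ft_force: [1.4, -0.3, -3.8]
grip_width: 0.0105
```

Emit:
arm_command(rows="1 -24 17 0 0 0 0; 1 -24 17 0 0 0 0; 1 -24 17 0 0 0 0; 1 -24 17 0 0 0 0; 1 -24 17 0 0 0 0")

```text
time_s: 29.77
position: [0.5563, 0.1303, 0.2424]
tool_rot: [[0.049, 0.999, -0.005], [0.999, -0.049, -0.0], [-0.0, -0.005, -1.0]]
ft_force: [0.3, 0.6, -4.0]
grip_width: 0.0103
```

Emit:
arm_command(rows="1 -24 17 0 0 0 0; 1 -24 17 0 0 0 0; 1 -24 17 0 0 0 0; 1 -14 10 0 0 0 0; 1 0 0 0 0 0 0")

```text
time_s: 30.18
position: [0.614, 0.0395, 0.2416]
tool_rot: [[0.053, 0.999, -0.005], [0.999, -0.053, -0.0], [-0.001, -0.005, -1.0]]
ft_force: [-0.7, 0.1, -4.9]
grip_width: 0.0103
```

Emit:
arm_command(rows="1 0 0 20 0 0 0; 1 0 0 20 0 0 0; 1 0 0 20 0 0 0; 1 0 0 0 0 0 0; 1 0 0 0 0 0 0")

```text
time_s: 30.6
position: [0.6122, 0.0433, 0.1832]
tool_rot: [[0.049, 0.999, -0.005], [0.999, -0.049, 0.001], [0.0, -0.005, -1.0]]
ft_force: [0.3, -0.3, -2.4]
grip_width: 0.0101
```

Run:
```python
from h import *
go([.6129,.0428,.1485],87.2)
```

```text
now [612.2  43.3 183.2] yaw 87.2 | turn rz 0.0; then shift [-0.4  0.7 34.7]
```

Emit:
arm_command(rows="1 -0.4 0.5 8 0 0 0; 1 0 0 8 0 0 0; 1 0 0 5 0 0 0; 1 0 0 0 0 0 0; 1 0 0 0 0 0 0")

```text
time_s: 31.02
position: [0.6136, 0.0424, 0.1639]
tool_rot: [[0.049, 0.999, -0.0], [0.999, -0.049, 0.0], [0.0, -0.0, -1.0]]
ft_force: [0.5, 0.1, -3.7]
grip_width: 0.0106
```

Emit:
arm_command(rows="1 0 0 3 0 0 0; 1 0 0 2 0 0 0; 1 0 0 2 0 0 0; 1 0 0 0 0 0 0; 1 0 0 0 0 0 0")

```text
time_s: 31.43
position: [0.6136, 0.0424, 0.1569]
tool_rot: [[0.049, 0.999, -0.0], [0.999, -0.049, -0.0], [-0.0, -0.0, -1.0]]
ft_force: [0.2, 0.4, -4.1]
grip_width: 0.0105
```

Emit:
arm_command(rows="1 0.3 -0.5 0 0 0 0; 1 0 0 2 0 0 0; 1 0 0 1 0 0 0; 1 0 0 0 0 0 0; 1 0 0 0 0 0 0")

```text
time_s: 31.85
position: [0.6131, 0.0427, 0.1539]
tool_rot: [[0.049, 0.999, -0.0], [0.999, -0.049, 0.0], [-0.0, -0.0, -1.0]]
ft_force: [-0.3, -0.0, -4.4]
grip_width: 0.0104
```

Emit:
arm_command(rows="1 0 0 2 0 0 0; 1 0 0 2 0 0 0; 1 0 0 1 0 0 0; 1 0 0 0 0 0 0; 1 0 0 0 0 0 0")

```text
time_s: 32.27
position: [0.6131, 0.0427, 0.1489]
tool_rot: [[0.049, 0.999, -0.0], [0.999, -0.049, 0.0], [-0.0, -0.0, -1.0]]
ft_force: [0.5, 0.4, -3.8]
grip_width: 0.0106
```

Emit:
arm_command(rows="1 0 0 0.8 0 0 0; 1 0 0 0.4 0 0 0; 1 0 0 0 0 0 0; 1 0 0 0 0 0 0; 1 0 0 0 0 0 0")

```text
time_s: 32.68
position: [0.6133, 0.0427, 0.1485]
tool_rot: [[0.049, 0.999, 0.001], [0.999, -0.049, -0.0], [-0.0, 0.001, -1.0]]
ft_force: [-3.3, 0.6, 5.7]
grip_width: 0.0103
```

Emit:
arm_command(rows="0.9 0 0 0 0 0 0; 0.7 0 0 0 0 0 0; 0.3 0 0 0 0 0 0; 0 0 0 0 0 0 0; 0 0 0 0 0 0 0", squeeze=20)

```text
time_s: 33.1
position: [0.6132, 0.0427, 0.1476]
tool_rot: [[0.049, 0.999, -0.0], [0.999, -0.049, 0.0], [0.0, -0.0, -1.0]]
ft_force: [0.7, 0.0, -0.0]
grip_width: 0.0581
```

Emit:
arm_command(rows="0 0 0 0 0 0 0; 0 0 0 0 0 0 0; 0 0 0 0 0 0 0; 0 0 0 -20 0 0 0; 0 0 0 -30 0 0 0")

```text
time_s: 33.52
position: [0.612, 0.0428, 0.1957]
tool_rot: [[0.049, 0.999, -0.006], [0.999, -0.049, 0.001], [0.0, -0.006, -1.0]]
ft_force: [0.1, -0.2, 0.2]
grip_width: 0.0855
```

Emit:
arm_command(rows="0 0 0 -30 0 0 0; 0 0 0 -30 0 0 0; 0 0 0 -30 0 0 0; 0 0 0 -20 0 0 0; 0 0 0 0 0 0 0")

```text
time_s: 33.93
position: [0.614, 0.0427, 0.3127]
tool_rot: [[0.049, 0.999, 0.009], [0.999, -0.049, -0.001], [-0.001, 0.009, -1.0]]
ft_force: [0.3, 0.9, -0.7]
grip_width: 0.0854
```

Run:
```python
from h import *
c=cam("wrist"); wsnap("w11"); print(pose()[0])
a=cv2.imread("pics/w11.png"); b=snap("scene","s5"); d=snap("side","d5")
A=cv2.resize(a[60:360,170:470],(400,400)); B=cv2.resize(b[180:330,240:390],(400,400),interpolation=2); D=cv2.resize(d[190:340,260:410],(300,300),interpolation=2)
cv2.imwrite("pics/c7.png",np.hstack([A,B]))
for z,g in ((.153,.07),(.107,.07)):
    print(proj("wrist",[[.6131+s*.07*.9987+t*.092*.0506,.0424-s*.07*.0506+t*.092*.9987,z] for s,t in((-1,1),(1,1),(1,-1),(-1,-1))],c).round(1).tolist())
go([.6134,.3287,.25],87)
```

```text
[0.61355572 0.04269874 0.30992122]
[[226.6, 107.5], [408.4, 107.3], [395.2, 320.0], [240.5, 320.3]]
[[238.9, 109.0], [396.2, 108.8], [386.8, 297.0], [248.8, 297.2]]
now [612.9  42.7 306.8] yaw 87.2 | turn rz 0.2; then shift [285.6 -14.4  56.8]
```

View pics/c7.png

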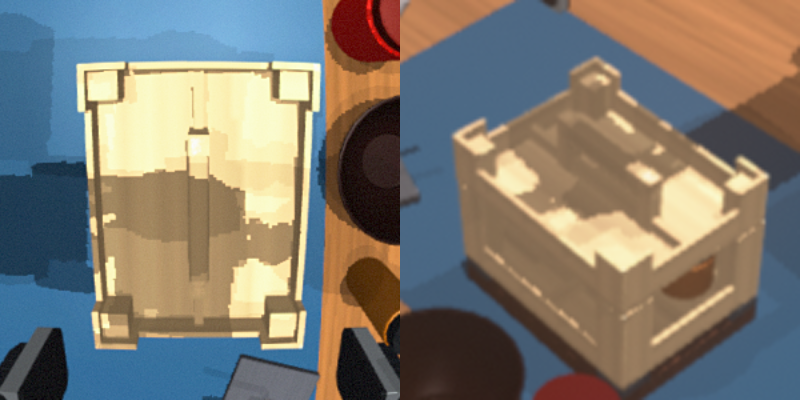

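The shallow tray is registered; its corners are within about 3 px of prediction. Next I check neighbours round the box.

Run:
```python
from h import *
np.set_printoptions(precision=4,suppress=True)
print("turq",two((401,391),(334,201)),"purp",two((450,413),(316,186)),two((350,400),(364,205)),"turq2",two((516,376),(264,186)))
for yaw in (177,150,87): go([.6134,.3287,.25],yaw)
```

```text
turq (array([0.7038, 0.3272, 0.0427]), np.float64(0.007324718056587566)) purp (array([0.678 , 0.4095, 0.0421]), np.float64(0.0055606499949799925)) (array([0.7747, 0.2802, 0.0453]), np.float64(2.7212854672103133e-05)) turq2 (array([0.5408, 0.4504, 0.0443]), np.float64(0.0069437729806299245))
now [612.9  42.7 306.8] yaw 87.2 | turn rz -89.8; then shift [ 14.4 285.6  56.8]
now [612.9  42.7 306.8] yaw 87.2 | turn rz -62.8; then shift [142.5 247.9  56.8]
now [612.9  42.7 306.8] yaw 87.2 | turn rz 0.2; then shift [285.6 -14.4  56.8]
```

Emit:
arm_command(rows="0 0 0 0 0 0 -7; 0 0 0 0 0 0 -7; 0 0 0 0 0 0 -7; 0 0 0 0 0 0 -7; 0 0 0 0 0 0 -7")

```text
time_s: 34.5
position: [0.6128, 0.0427, 0.306]
tool_rot: [[-0.538, 0.843, -0.003], [0.843, 0.538, 0.0], [0.002, -0.002, -1.0]]
ft_force: [0.1, 0.6, 0.4]
grip_width: 0.0853
```

Emit:
arm_command(rows="0 0 0 0 0 0 -7; 0 0 0 0 0 0 -7; 0 0 0 0 0 0 -7; 0 0 0 0 0 0 -7; 0 0 0 0 0 0 -7")

```text
time_s: 34.92
position: [0.6128, 0.0427, 0.3059]
tool_rot: [[-0.924, 0.382, -0.003], [0.382, 0.924, 0.0], [0.003, -0.001, -1.0]]
ft_force: [0.0, 0.3, -0.5]
grip_width: 0.0854
```

Emit:
arm_command(rows="0 0 0 0 0 0 -7; 0 0 0 0 0 0 -7; 0 0 0 0 0 0 -6; 0 0 30 0 0 0 0; 0 1 32 0 0 0 0")

```text
time_s: 35.33
position: [0.6151, 0.104, 0.3059]
tool_rot: [[-0.999, 0.052, -0.003], [0.052, 0.999, -0.0], [0.003, -0.0, -1.0]]
ft_force: [-0.1, 1.1, -0.2]
grip_width: 0.0855
```

Emit:
arm_command(rows="0 2 32 0 0 0 0; 0 2 32 0 0 0 0; 0 2 32 0 0 0 0; 0 2 32 8 0 0 0; 0 2 32 10 0 0 0")

```text
time_s: 35.75
position: [0.6127, 0.2666, 0.2885]
tool_rot: [[-0.999, 0.049, -0.001], [0.049, 0.999, -0.0], [0.001, -0.0, -1.0]]
ft_force: [1.2, 0.0, -0.0]
grip_width: 0.0854
```

Emit:
arm_command(rows="0 2 32 20 0 0 0; 0 1 31 20 0 0 0; 0 0 0 0 0 0 0; 0 0 0 0 0 0 0; 0 0 0 0 0 0 0")

```text
time_s: 36.17
position: [0.6132, 0.3277, 0.2489]
tool_rot: [[-0.999, 0.049, -0.001], [0.049, 0.999, -0.001], [0.001, -0.001, -1.0]]
ft_force: [0.3, -0.6, 1.0]
grip_width: 0.0853
```

Run:
```python
from h import *
lid([.6134,.3287,.032],.032,f="w12")
go([.6134,.3287,.024],177)
```

```text
lid px 313 201 diam mm 55.5 77.2 pos [0.6085 0.3202 0.032 ] guess px [323. 205.]
lid px 144 210 diam mm 18.8 167.0 pos [0.6067 0.1449 0.032 ] guess px [323. 205.]
lid px 308 444 diam mm 445.9 6281.6 pos [0.9398 0.2935 0.032 ] guess px [323. 205.]
now [613.4 327.2 249.8] yaw 177.1 | turn rz 0.1; then shift [1.000e-01 1.500e+00 2.258e+02]
```

Emit:
arm_command(rows="0 0 0 40 0 0 0; 0 0 0 40 0 0 0; 0 0 0 40 0 0 0; 0 0 0 40 0 0 0; 0 0 0 30 0 0 0")

```text
time_s: 36.63
position: [0.6128, 0.3263, 0.0574]
tool_rot: [[-0.999, 0.051, -0.002], [0.051, 0.999, -0.001], [0.002, -0.001, -1.0]]
ft_force: [0.7, 0.4, 0.1]
grip_width: 0.0854
```

Emit:
arm_command(rows="0 0 0 20 0 0 0; 0 0 0 10 0 0 0; 0 0 0 4 0 0 0; 0 0 0 0 0 0 0; 0 0 0 0 0 0 0")

```text
time_s: 37.05
position: [0.6142, 0.328, 0.0276]
tool_rot: [[-0.999, 0.05, 0.003], [0.05, 0.999, 0.001], [-0.003, 0.001, -1.0]]
ft_force: [0.6, 0.4, 0.8]
grip_width: 0.0855
```

Emit:
arm_command(rows="0.2 0 0 0 0 0 0; 0.3 0 0 0 0 0 0; 0.5 0 0 0 0 0 0; 0.8 0 0 0 0 0 0; 1 0 0 0 0 0 0", squeeze=30)

```text
time_s: 37.47
position: [0.6136, 0.3282, 0.0271]
tool_rot: [[-0.999, 0.049, 0.002], [0.049, 0.999, 0.001], [-0.002, 0.001, -1.0]]
ft_force: [-1.6, -1.4, 6.5]
grip_width: 0.053
```

Emit:
arm_command(rows="1 0 0 0 0 0 0; 1 0 0 0 0 0 0; 1 0 0 0 0 0 0; 1 0 0 0 0 0 0; 1 0 0 0 0 0 0", squeeze=40)

```text
time_s: 37.88
position: [0.6136, 0.3282, 0.0272]
tool_rot: [[-0.999, 0.049, 0.002], [0.049, 0.999, 0.001], [-0.002, 0.001, -1.0]]
ft_force: [-2.1, -1.4, 6.1]
grip_width: 0.0527
```

Emit:
arm_command(rows="1 0 0 -10 0 0 0; 1 0 0 -25 0 0 0; 1 0 0 -38 0 0 0; 1 0 0 -38 0 0 0; 1 0 0 -38 0 0 0")

```text
time_s: 38.3
position: [0.6127, 0.328, 0.177]
tool_rot: [[-0.999, 0.049, -0.0], [0.049, 0.999, -0.0], [0.0, -0.0, -1.0]]
ft_force: [0.4, -0.3, 0.1]
grip_width: 0.0527
```

Emit:
arm_command(rows="1 0 0 -38 0 0 0; 1 0 -15 0 0 0 0; 1 2 -30 0 0 0 0; 1 2 -30 0 0 0 0; 1 3 -30 0 0 0 0")

```text
time_s: 38.72
position: [0.6005, 0.2226, 0.2134]
tool_rot: [[-0.999, 0.048, 0.0], [0.048, 0.999, -0.0], [-0.0, 0.0, -1.0]]
ft_force: [0.3, -0.5, -0.9]
grip_width: 0.0525
```

Emit:
arm_command(rows="1 3 -30 0 0 0 0; 1 3 -30 0 0 0 0; 1 3 -30 0 0 0 0; 1 3 -30 0 0 0 0; 1 3 -30 0 0 0 0")

```text
time_s: 39.13
position: [0.5781, 0.0732, 0.2135]
tool_rot: [[-0.999, 0.049, 0.001], [0.049, 0.999, -0.0], [-0.001, 0.0, -1.0]]
ft_force: [0.4, -0.1, -0.8]
grip_width: 0.0527
```

Emit:
arm_command(rows="1 0 -30 0 0 0 0; 1 0 0 0 0 0 0; 1 0 0 0 0 0 0; 1 0 0 0 0 0 0; 1 0 0 0 0 0 0")

```text
time_s: 39.55
position: [0.5772, 0.0455, 0.213]
tool_rot: [[-0.999, 0.048, 0.0], [0.048, 0.999, 0.0], [-0.0, 0.0, -1.0]]
ft_force: [0.6, -0.4, -1.8]
grip_width: 0.0527
```

Run:
```python
from h import *
go([.5771,.0442,.1412],177.1); print(readout.observe()["grip_width"])
```

```text
now [577.2  45.5 213. ] yaw 177.3 | turn rz 0.2; then shift [-0.  -1.3 71.8]
0.0527354220125243
```

Emit:
arm_command(rows="1 0 -1 15 0 0 0; 1 0 0 20 0 0 0; 1 0 0 12 0 0 0; 1 0 0 5 0 0 0; 1 0 0 3 0 0 0")

```text
time_s: 39.97
position: [0.577, 0.0444, 0.1572]
tool_rot: [[-0.999, 0.048, -0.001], [0.048, 0.999, 0.0], [0.001, 0.0, -1.0]]
ft_force: [-1.1, 0.8, -0.3]
grip_width: 0.0525
```

Emit:
arm_command(rows="1 0 0 5 0 0 0; 1 0 0 5 0 0 0; 1 0 0 3 0 0 0; 1 0 0 0 0 0 0; 1 0 0 0 0 0 0")

```text
time_s: 40.38
position: [0.5772, 0.0435, 0.1449]
tool_rot: [[-0.999, 0.049, 0.0], [0.049, 0.999, -0.0], [-0.0, -0.0, -1.0]]
ft_force: [0.8, 0.1, -0.6]
grip_width: 0.0528
```

Emit:
arm_command(rows="1 0 0 2 0 0 0; 1 0 0 1 0 0 0; 1 0 0 0 0 0 0; 1 0 0 0 0 0 0; 1 0 0 0 0 0 0")

```text
time_s: 40.8
position: [0.5772, 0.0435, 0.1419]
tool_rot: [[-0.999, 0.049, 0.0], [0.049, 0.999, -0.0], [-0.0, -0.0, -1.0]]
ft_force: [-0.2, 0.3, -0.9]
grip_width: 0.0527
```

Emit:
arm_command(rows="1 0 0 0.7 0 0 0; 1 0 0 0 0 0 0; 0.35 0 0 0 0 0 0; 0.3 0 0 0 0 0 0; 0.2 0 0 0 0 0 0", squeeze=20)

```text
time_s: 41.22
position: [0.5771, 0.0435, 0.1411]
tool_rot: [[-0.999, 0.049, 0.0], [0.049, 0.999, -0.0], [-0.0, -0.0, -1.0]]
ft_force: [-0.1, 0.2, 1.1]
grip_width: 0.0682
```

Emit:
arm_command(rows="0.15 0 0 0 0 0 0; 0.1 0 0 0 0 0 0; 0.1 0 0 0 0 0 0; 0.1 0 0 -15 0 0 0; 0.1 0 0 -30 0 0 0")

```text
time_s: 41.63
position: [0.5757, 0.0436, 0.1835]
tool_rot: [[-0.999, 0.049, -0.007], [0.049, 0.999, 0.001], [0.007, 0.001, -1.0]]
ft_force: [0.6, -0.4, -0.5]
grip_width: 0.077
```

Emit:
arm_command(rows="0 0 0 -35 0 0 0; 0 0 0 -35 0 0 0; 0 0 0 -35 0 0 0; 0 0 0 0 0 0 0; 0 0 0 0 0 0 0")

```text
time_s: 42.05
position: [0.5775, 0.0435, 0.2928]
tool_rot: [[-0.999, 0.049, 0.004], [0.049, 0.999, -0.001], [-0.004, -0.0, -1.0]]
ft_force: [-0.2, -0.0, -0.4]
grip_width: 0.0857
```

Run:
```python
from h import *
np.set_printoptions(precision=4,suppress=True)
lid([.577,.0437,.146],.146,f="w13"); print(pose())
# other round boxes: gold ring / dark discs in scene view
im=cv2.imread("pics/w13.png"); 
# tally/hook geometry from w1 (top-down earlier) and fixed cams
c1=load("w1")
print("post foot corners",onz("wrist",[[437,0],[429,68],[497,84]],.01,c1))
c=cv2.imread("pics/c1.png")
f=lambda u,v:((u+.5)/2.5-.5+165,(v+.5)/2.5-.5+130); g=lambda u,v:((u-400+.5)/2.5-.5+330,(v+.5)/2.5-.5+300)
print("bar post end",two(f(121,154),g(590,43))); print("bar far",two(f(188,134),g(508,42))); print("tip",two(f(193,127),g(499,32)))
print("foot scene",onz("scene",[f(83,287),f(177,250),f(205,308),f(120,340)],.01),"side",onz("side",[g(515,134),g(623,132),g(633,233),g(515,231)],.01))
print("tally top",two(f(86,103),g(567,210)),two(f(112,138),g(584,278)))
print("tally bot holder side",onz("side",[g(526,268),g(578,262) ,g(607,348),g(543,358)],.034))
```

```text
lid px 321 221 diam mm 51.9 59.4 pos [0.575  0.0432 0.146 ] guess px [322. 224.]
lid px 319 161 diam mm 6.1 129.5 pos [0.5287 0.044  0.146 ] guess px [322. 224.]
lid px 332 367 diam mm 76.5 140.3 pos [0.714  0.0463 0.146 ] guess px [322. 224.]
(array([0.577 , 0.0435, 0.2909]), array([[-0.9988,  0.0491,  0.0002],
       [ 0.0491,  0.9988, -0.    ],
       [-0.0002, -0.    , -1.    ]]), np.float64(177.18299298355694))
post foot corners [[ 0.647  -0.1537  0.01  ]
 [ 0.6168 -0.2333  0.01  ]
 [ 0.6983 -0.2628  0.01  ]]
bar post end (array([ 0.6764, -0.2052,  0.1639]), np.float64(0.0022538066505966435))
bar far (array([ 0.6209, -0.1877,  0.1649]), np.float64(0.00422126379167748))
tip (array([ 0.6164, -0.1838,  0.1721]), np.float64(0.0021030074305356194))
foot scene [[ 0.7115 -0.2465  0.01  ]
 [ 0.6187 -0.2274  0.01  ]
 [ 0.6503 -0.147   0.01  ]
 [ 0.7286 -0.1673  0.01  ]] side [[ 0.6483 -0.1532  0.01  ]
 [ 0.7312 -0.1765  0.01  ]
 [ 0.7003 -0.2646  0.01  ]
 [ 0.6171 -0.2375  0.01  ]]
tally top (array([ 0.626 , -0.3164,  0.1377]), np.float64(0.016236064238951436)) (array([ 0.619 , -0.3273,  0.086 ]), np.float64(0.0182525351356481))
tally bot holder side [[ 0.6073 -0.2833  0.034 ]
 [ 0.6443 -0.2895  0.034 ]
 [ 0.6378 -0.3561  0.034 ]
 [ 0.5941 -0.3503  0.034 ]]
```

The round box lies flat beside the handle, with its lid centre where planned. The tally is next: board centre (.6225,-.324), own y at about 80°. The stand origin is about (.6755,-.2065), with the bar along 162.5°.

Run:
```python
from h import *
go([.6225,-.324,.25],80.4); go([.6225,-.324,.25])
```

```text
now [577.   43.5 290.9] yaw 177.2 | turn rz -83.2; then shift [ 354.8 -106.2   40.9]
now [577.   43.5 290.9] yaw 177.2 | turn rz 0.0; then shift [ -63.5 -364.8   40.9]
```

Emit:
arm_command(rows="0 -5 -30 0 0 0 0; 0 -6 -34 0 0 0 0; 0 -6 -34 0 0 0 0; 0 -6 -34 0 0 0 0; 0 -6 -34 0 0 0 0")

```text
time_s: 42.52
position: [0.5976, -0.1252, 0.2892]
tool_rot: [[-0.999, 0.049, -0.003], [0.049, 0.999, 0.001], [0.003, 0.001, -1.0]]
ft_force: [0.8, 0.9, 0.2]
grip_width: 0.0853
```

Emit:
arm_command(rows="0 -6 -34 0 0 0 0; 0 -6 -34 0 0 0 0; 0 -6 -34 0 0 0 0; 0 -6 -34 0 0 0 0; 0 -6 -34 0 0 0 0")

```text
time_s: 42.93
position: [0.6192, -0.2966, 0.2889]
tool_rot: [[-0.999, 0.049, -0.003], [0.049, 0.999, 0.002], [0.003, 0.002, -1.0]]
ft_force: [0.5, -0.3, -0.2]
grip_width: 0.085
```

Emit:
arm_command(rows="0 -5 -29 0 0 0 0; 0 0 0 0 0 0 7; 0 0 0 0 0 0 7; 0 0 0 0 0 0 7; 0 0 0 0 0 0 7")

```text
time_s: 43.35
position: [0.6229, -0.3244, 0.2886]
tool_rot: [[-0.855, 0.518, -0.003], [0.518, 0.855, 0.002], [0.004, 0.0, -1.0]]
ft_force: [0.2, 0.0, 0.4]
grip_width: 0.0856
```

Emit:
arm_command(rows="0 0 0 0 0 0 7; 0 0 0 0 0 0 7; 0 0 0 0 0 0 7; 0 0 0 0 0 0 7; 0 0 0 0 0 0 7")

```text
time_s: 43.77
position: [0.6229, -0.3241, 0.2887]
tool_rot: [[-0.404, 0.915, -0.003], [0.915, 0.404, 0.002], [0.003, -0.002, -1.0]]
ft_force: [-0.5, 0.4, -0.8]
grip_width: 0.0855
```

Emit:
arm_command(rows="0 0 0 0 0 0 7; 0 0 0 0 0 0 7; 0 0 0 0 0 0 7; 0 0 0 0 0 0 7; 0 0 0 0 0 0 5.8")

```text
time_s: 44.18
position: [0.6229, -0.3241, 0.2887]
tool_rot: [[0.173, 0.985, -0.003], [0.985, -0.173, 0.002], [0.002, -0.003, -1.0]]
ft_force: [-0.9, 0.4, 1.1]
grip_width: 0.0853
```

Emit:
arm_command(rows="0 0 0 20 0 0 0; 0 0 0 20 0 0 0; 0 0 0 0 0 0 0; 0 0 0 0 0 0 0; 0 0 0 0 0 0 0")

```text
time_s: 44.6
position: [0.6232, -0.3244, 0.2514]
tool_rot: [[0.167, 0.986, 0.0], [0.986, -0.167, -0.0], [-0.0, 0.0, -1.0]]
ft_force: [-0.1, 0.6, 0.6]
grip_width: 0.0856
```

```bash
cat > tal.py <<'E'
from h import *
import sys
np.set_printoptions(precision=4,suppress=True)
print(pose()[0],pose()[2]); c=cam("wrist"); wsnap("w14"); im=cv2.imread("pics/w14.png")
h=cv2.cvtColor(im,cv2.COLOR_BGR2HSV); p=proj("wrist",[[.6225,-.324,.118]],c)[0]; print("pred",p)
x,y=p.astype(int); print(h[y,x-16:x+17:4].tolist())
m=((h[...,1]<140)&(h[...,2]>120)&(h[...,0]>8)&(h[...,0]<40)).astype(np.uint8)
for k in cv2.findContours(m,0,1)[0]:
    if cv2.contourArea(k)>100 and np.linalg.norm(k.mean((0,1))-p)<80: print(cv2.boundingRect(k),cv2.minAreaRect(k))
cv2.imwrite("pics/w14v.png",cv2.resize(im[80:330,180:480],(720,600),interpolation=2))
go([.6225,-.324,.1],80.4)
E
python3 tal.py
```

```text
[ 0.6232 -0.3244  0.2514] 80.38162270347148
pred [319.207  230.7767]
[[5, 127, 56], [9, 177, 49], [10, 134, 59], [18, 116, 130], [17, 125, 126], [19, 115, 122], [11, 152, 57], [10, 156, 67], [7, 129, 69]]
(313, 206, 11, 59) ((318.0, 235.0), (58.0, 10.0), 90.0)
now [ 623.3 -324.4  252. ] yaw 80.4 | turn rz -0.0; then shift [  0.3  -0.9 152. ]
```

View pics/w14v.png

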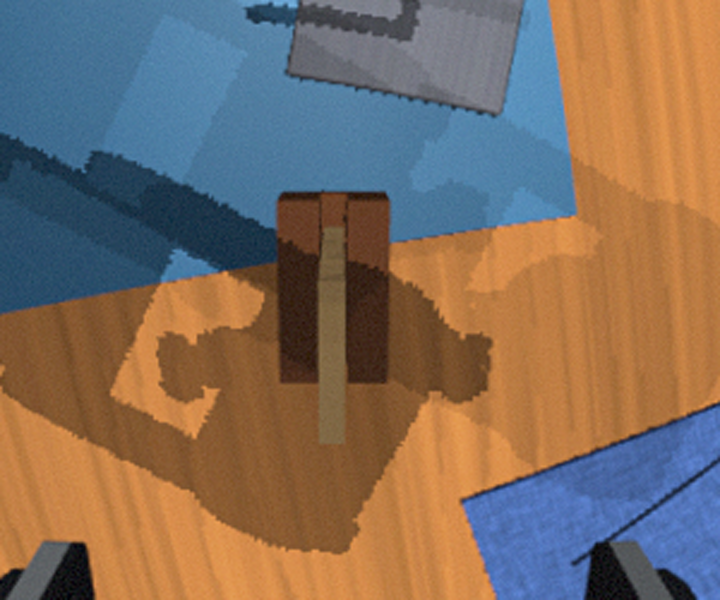

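The board is upright in the holder slot, centred at raw column 318. Its near top edge is at raw row 264.6, and the top face seems to begin at row 197.

Run:
```python
from h import *
np.set_printoptions(precision=4,suppress=True)
c=load("w14"); P,R,y=pose()
q=onz("wrist",[[318.3,264.6],[318.3,196.7],[318.3,206]],.118,c); print(((q-P)@R*1000).round(1))
b=onz("wrist",[[318.3,173.5]],.008+.0,c)
```

```text
[[-26.3  -1.8 134. ]
 [ 25.8  -1.6 133.9]
 [ 19.   -1.7 133.9]]
```

Emit:
arm_command(rows="0 0 -1.6 40 0 0 0; 0 0 0 40 0 0 0; 0 0 0 35 0 0 0; 0 0 0 20 0 0 0; 0 0 0 12 0 0 0")

```text
time_s: 45.07
position: [0.621, -0.3236, 0.1018]
tool_rot: [[0.167, 0.986, -0.002], [0.986, -0.167, 0.002], [0.001, -0.003, -1.0]]
ft_force: [-0.3, -0.4, -1.3]
grip_width: 0.0855
```

Emit:
arm_command(rows="0 0 0 3.5 0 0 0; 0 0 0 0 0 0 0; 0.4 0 0 0 0 0 0; 0.8 0 0 0 0 0 0; 1 0 0 0 0 0 0", squeeze=25)

```text
time_s: 45.48
position: [0.622, -0.3243, 0.1023]
tool_rot: [[0.167, 0.986, 0.002], [0.986, -0.167, -0.002], [-0.001, 0.002, -1.0]]
ft_force: [0.1, 0.3, -0.2]
grip_width: 0.0518
```

Emit:
arm_command(rows="1 0 0 0 0 0 0; 1 0 0 0 0 0 0; 1 0 0 0 0 0 0; 1 0 0 0 0 0 0; 1 0 0 0 0 0 0")

```text
time_s: 45.9
position: [0.6216, -0.324, 0.1009]
tool_rot: [[0.167, 0.986, 0.0], [0.986, -0.167, -0.0], [-0.0, 0.0, -1.0]]
ft_force: [-0.3, 0.6, 2.7]
grip_width: 0.0079
```

Emit:
arm_command(rows="1 0 0 0 0 0 0; 1 0 0 0 0 0 0; 1 0 0 0 0 0 0", squeeze=60)

```text
time_s: 46.15
position: [0.6216, -0.3241, 0.1009]
tool_rot: [[0.167, 0.986, 0.0], [0.986, -0.167, -0.0], [-0.0, 0.0, -1.0]]
ft_force: [-0.4, -0.5, 3.4]
grip_width: 0.0072
```

Emit:
arm_command(rows="1 0 0 -8 0 0 0; 1 0 0 -15 0 0 0; 1 0 0 -25 0 0 0; 1 0 0 -30 0 0 0; 1 0 0 -26 0 0 0")

```text
time_s: 46.57
position: [0.6214, -0.3238, 0.2063]
tool_rot: [[0.167, 0.986, -0.0], [0.986, -0.167, 0.0], [0.0, -0.0, -1.0]]
ft_force: [0.6, 0.4, -0.7]
grip_width: 0.0073
```

Emit:
arm_command(rows="1 0 0 0 0 0 4; 1 0 0 0 0 0 3.9; 1 0 -24 0 0 0 0; 1 0 -25 0 0 0 0; 1 0 -25 0 0 0 0")

```text
time_s: 46.98
position: [0.55, -0.3011, 0.2043]
tool_rot: [[0.301, 0.954, -0.001], [0.954, -0.301, 0.001], [0.0, -0.001, -1.0]]
ft_force: [0.8, 0.4, -0.7]
grip_width: 0.0072
```

Emit:
arm_command(rows="1 20 0 0 0 0 0; 1 27 0 0 0 0 0; 1 27 0 0 0 0 0; 1 27 0 0 0 0 0; 1 27 0 0 0 0 0")

```text
time_s: 47.4
position: [0.5896, -0.1784, 0.2049]
tool_rot: [[0.301, 0.954, -0.0], [0.954, -0.301, 0.0], [0.0, -0.0, -1.0]]
ft_force: [0.3, -0.2, -0.2]
grip_width: 0.007
```

Emit:
arm_command(rows="1 0 0 0 0 0 0; 1 0 0 0 0 0 0; 1 0 0 0 0 0 0; 1 0 0 0 0 0 0; 1 0 0 0 0 0 0")

```text
time_s: 47.82
position: [0.5892, -0.1807, 0.2045]
tool_rot: [[0.302, 0.953, -0.0], [0.953, -0.302, -0.0], [-0.0, -0.0, -1.0]]
ft_force: [-0.1, -0.7, -0.8]
grip_width: 0.0073
```

Run:
```python
from h import *
np.set_printoptions(precision=4,suppress=True)
go([.590,-.1799,.205],72.5); print(readout.observe()["grip_width"])
# board + hook check in scene/side: refind bar (bright grey) line and board
P,R,y=pose(); B=P+R@np.array([0,0,.035]); print("eye world",B)
for n in("scene","side"):
    im=snap(n,n+"6"); print(n,"eye px",proj(n,[B]).round(1),"bar pred px",proj(n,[[.6764,-.2052,.165],[.6209,-.1877,.165],[.6164,-.1838,.172]]).round(1).tolist())
    h=cv2.cvtColor(im,cv2.COLOR_BGR2HSV); x,y0=proj(n,[[.645,-.195,.165]])[0].astype(int)
    s=im[y0-14:y0+15,x]; print(n,"column through bar",x,y0-14,s.mean(1).round().astype(int).tolist(), h[y0-14:y0+15,x,1].tolist())
```

```text
now [ 589.2 -180.7  204.5] yaw 72.4 | turn rz -0.1; then shift [ 1.   0.5 -0.5]
0.007256501227935805
eye world [ 0.5892 -0.1807  0.1695]
scene eye px [[252.5 177. ]] bar pred px [[212.5, 191.0], [238.9, 183.5], [241.4, 180.7]]
scene column through bar 227 172 [133, 134, 137, 138, 135, 132, 130, 133, 134, 132, 132, 134, 141, 174, 201, 186, 141, 127, 138, 140, 139, 136, 134, 133, 136, 139, 140, 141, 140] [141, 141, 141, 141, 142, 140, 141, 140, 140, 142, 142, 140, 126, 62, 22, 17, 36, 105, 138, 142, 141, 141, 140, 141, 141, 142, 142, 141, 142]
side eye px [[353.3 315.5]] bar pred px [[405.1, 316.3], [371.7, 316.1], [368.7, 312.4]]
side column through bar 386 302 [104, 110, 109, 108, 100, 101, 93, 95, 93, 96, 94, 92, 137, 218, 216, 153, 109, 95, 100, 107, 107, 107, 107, 106, 108, 107, 104, 110, 108] [139, 133, 134, 131, 143, 132, 138, 131, 138, 129, 136, 140, 55, 8, 8, 8, 16, 90, 142, 136, 140, 135, 139, 138, 132, 135, 139, 130, 132]
```

Emit:
arm_command(rows="1 1 8 0 0 0 0; 1 0 12 0 0 0 0; 1 0 10 0 0 0 0; 1 0 0 0 0 0 0; 1 0 0 0 0 0 0")

```text
time_s: 48.33
position: [0.6182, -0.188, 0.2042]
tool_rot: [[0.301, 0.953, -0.001], [0.953, -0.301, 0.0], [0.0, -0.001, -1.0]]
ft_force: [0.9, -0.7, -1.6]
grip_width: 0.007
```

Run:
```python
from h import *
go([.653,-.1998,.205],72.5); print(readout.observe()["ft_force"])
a=snap("scene","s7");b=snap("side","d7")
cv2.imwrite("pics/c8.png",np.hstack([cv2.resize(a[140:240,190:290],(400,400),interpolation=2),cv2.resize(b[270:370,330:430],(400,400),interpolation=2)]))
```

```text
now [ 618.2 -188.   204.2] yaw 72.5 | turn rz -0.0; then shift [-0.8 36.7 -0.8]
[ 0.87583104 -0.7325628  -1.56044937]
```

Emit:
arm_command(rows="1 0 8 0 0 0 0; 1 0 12 0 0 0 0; 1 0 10 0 0 0 0; 1 0 6 0 0 0 0; 1 0 0 0 0 0 0")

```text
time_s: 48.85
position: [0.653, -0.1988, 0.2043]
tool_rot: [[0.301, 0.954, -0.0], [0.954, -0.301, 0.0], [0.0, -0.0, -1.0]]
ft_force: [0.5, -1.0, -0.4]
grip_width: 0.0072
```

Emit:
arm_command(rows="1 0 0 0 0 0 0; 1 0 0 4 0 0 0; 1 0 0 4 0 0 0; 1 0 0 0 0 0 0; 1 0 0 0 0 0 0")

```text
time_s: 49.27
position: [0.6524, -0.1984, 0.1962]
tool_rot: [[0.301, 0.954, -0.001], [0.954, -0.301, 0.0], [0.0, -0.001, -1.0]]
ft_force: [0.5, -0.7, -1.1]
grip_width: 0.0073
```

Emit:
arm_command(rows="1 0 0 3 0 0 0; 1 0 0 2 0 0 0; 1 0 0 1 0 0 0; 1 0 0 0 0 0 0; 1 0 0 0 0 0 0")

```text
time_s: 49.68
position: [0.6527, -0.1985, 0.1905]
tool_rot: [[0.301, 0.954, -0.0], [0.954, -0.301, 0.0], [0.0, -0.0, -1.0]]
ft_force: [-0.2, -0.1, -0.5]
grip_width: 0.0073
```

Emit:
arm_command(rows="1 0 0 1 0 0 0; 1 0 0 1 0 0 0; 1 0 0 0.5 0 0 0; 1 0 0 0 0 0 0; 1 0 0 0 0 0 0")

```text
time_s: 50.1
position: [0.6528, -0.1986, 0.1887]
tool_rot: [[0.301, 0.954, 0.001], [0.954, -0.301, -0.0], [-0.0, 0.001, -1.0]]
ft_force: [-0.7, -0.1, 5.5]
grip_width: 0.0076
```

Emit:
arm_command(rows="1 0 0 1 0 0 0; 1 0 0 0 0 0 0; 1 0 0 0 0 0 0; 1 0 0 0 0 0 0; 1 0 0 0 0 0 0")

```text
time_s: 50.52
position: [0.6529, -0.1986, 0.1885]
tool_rot: [[0.301, 0.954, 0.002], [0.954, -0.301, -0.001], [-0.0, 0.002, -1.0]]
ft_force: [-1.7, 1.4, 9.1]
grip_width: 0.0073
```

Contact came at z=0.1887, exactly where the eye should land on the bar. I release with a small opening and lift straight up.

Emit:
arm_command(rows="1 0 0 -1.2 0 0 0; 1 0 0 0 0 0 0; 0.9 0 0 0 0 0 0; 0.85 0 0 0 0 0 0; 0.8 0 0 0 0 0 0", squeeze=20)

```text
time_s: 50.93
position: [0.6526, -0.1985, 0.1876]
tool_rot: [[0.301, 0.954, -0.001], [0.954, -0.301, 0.001], [0.0, -0.001, -1.0]]
ft_force: [-0.2, -0.4, 0.2]
grip_width: 0.0169
```

Emit:
arm_command(rows="0.78 0 0 0 0 0 0; 0.78 0 0 0 0 0 0; 0.78 0 0 0 0 0 0; 0.78 0 0 0 0 0 0; 0.78 0 0 0 0 0 0")

```text
time_s: 51.35
position: [0.6527, -0.1985, 0.1882]
tool_rot: [[0.301, 0.954, -0.0], [0.954, -0.301, 0.0], [0.0, -0.0, -1.0]]
ft_force: [-0.1, -0.2, 0.7]
grip_width: 0.0187
```

Emit:
arm_command(rows="0.78 0 0 -5 0 0 0; 0.78 0 0 -10 0 0 0; 0.78 0 0 -15 0 0 0; 0.78 0 0 -20 0 0 0; 0.78 0 0 -25 0 0 0")

```text
time_s: 51.77
position: [0.6524, -0.1984, 0.2641]
tool_rot: [[0.301, 0.954, -0.001], [0.954, -0.301, 0.001], [0.0, -0.001, -1.0]]
ft_force: [0.1, -0.1, -0.0]
grip_width: 0.0186
```

Emit:
arm_command(rows="0.78 0 0 -30 0 0 0; 0.78 0 0 -20 0 0 0; 0.78 -30 0 0 0 0 0; 0.78 -35 0 0 0 0 0; 0.78 -35 0 0 0 0 0")

```text
time_s: 52.18
position: [0.6224, -0.2943, 0.315]
tool_rot: [[0.299, 0.954, 0.002], [0.954, -0.299, -0.001], [-0.001, 0.002, -1.0]]
ft_force: [0.1, 0.7, 0.1]
grip_width: 0.0188
```

```bash
cat > chk.py <<'E'
from h import *
np.set_printoptions(precision=4,suppress=True)
b=np.array([.954,-.301,0]);n=np.array([.301,.954,0]); O=np.array([.6525,-.199,0])
corn=[O+n*s*.026+[0,0,z] for s,z in((-1,.206),(1,.206),(1,.096),(-1,.096))]
for nm in("scene","side"):
    im=snap(nm,nm+"8"); old=cv2.imread(f"pics/{nm}0.png")
    d=cv2.absdiff(im,old).max(2)>35; q=proj(nm,corn); m=np.zeros(d.shape,np.uint8); cv2.fillPoly(m,[q.astype(int)],1)
    x0,y0=q.min(0).astype(int)-12; x1,y1=q.max(0).astype(int)+13
    sub=d[y0:y1,x0:x1]; h=cv2.cvtColor(im,cv2.COLOR_BGR2HSV)
    cream=((h[...,0]>8)&(h[...,0]<35)&(h[...,1]<150)&(h[...,1]>40)&(h[...,2]>90))[y0:y1,x0:x1]
    print(nm,"pred poly",q.round().tolist(),"win",x0,y0)
    for r in range(0,y1-y0,3): print("".join("#" if cream[r,c] else("+" if sub[r,c] else ".") for c in range(0,x1-x0,2)))
print(readout.observe()["time_s"],pose()[0],readout.observe()["ft_force"])
E
python3 chk.py
```

```text
scene pred poly [[217.0, 165.0], [226.0, 178.0], [231.0, 220.0], [223.0, 206.0]] win 204 152
####################
####################
####################
####################
####################
####################
####################
####################
####################
##################..
##################.#
#############.....##
#######..###########
####...#############
#####.##############
#+++..##############
#+++..##############
.++++..+##########..
.++++..++#+####+....
...++...+.####......
.+++++....####+.....
..#........+###+++++
...........+###+++++
#...................
....................
....................
....................
side pred poly [[394.0, 312.0], [391.0, 290.0], [388.0, 331.0], [390.0, 354.0]] win 375 277
++++............
+++++..+........
++++++++++......
+++++++++++++...
++++++++++++....
++++++++++++....
..++..++++++##..
.......+++++####
......++++++####
......++++++####
.......+++++####
.......+++++####
.......#+++#####
........###+....
........###..#..
.......####.....
.......####.....
.......####.....
.......###+.....
......+###......
.......+##......
.......###......
.......###......
.......###......
.......##+......
.......##.......
................
................
................
................
52.2833 [ 0.6208 -0.2985  0.3137] [ 0.2066 -0.5896 -0.6001]
```

Emit:
arm_command(rows="0.78 0 -35 -10 0 0 0; 0.78 0 -35 -10 0 0 0; 0.78 0 -35 0 0 0 0; 0.78 0 -35 0 0 0 0; 0.78 0 -35 0 0 0 0")

```text
time_s: 52.7
position: [0.4543, -0.2399, 0.3342]
tool_rot: [[0.3, 0.954, 0.001], [0.954, -0.3, -0.001], [-0.0, 0.001, -1.0]]
ft_force: [0.4, -1.4, 0.9]
grip_width: 0.0187
```

Emit:
arm_command(rows="0 0 -20 0 0 0 0; 0 0 -20 0 0 0 0; 0 0 0 0 0 0 0; 0 0 0 0 0 0 0; 0 0 0 0 0 0 0")

```text
time_s: 53.12
position: [0.4182, -0.2292, 0.3339]
tool_rot: [[0.301, 0.954, 0.001], [0.954, -0.301, -0.001], [-0.0, 0.001, -1.0]]
ft_force: [0.2, 0.3, 0.8]
grip_width: 0.078
```

Emit:
arm_command(rows="0 0 0 0 0 0 0; 0 0 0 0 0 0 0; 0 0 0 0 0 0 0; 0 0 0 0 0 0 0; 0 0 0 0 0 0 0")

```text
time_s: 53.53
position: [0.4178, -0.2292, 0.3331]
tool_rot: [[0.301, 0.954, -0.0], [0.954, -0.301, 0.0], [0.0, -0.0, -1.0]]
ft_force: [1.0, -0.1, 0.1]
grip_width: 0.0855
```

```bash
cat > fin.py <<'E'
from h import *
np.set_printoptions(precision=4,suppress=True)
print(readout.observe()["time_s"],pose()[0])
W={"scene":(190,150,60,90),"side":(365,270,50,100)}
for nm in W:
    im=snap(nm,nm+"9"); x,y,w,hh=W[nm]; old=cv2.imread(f"pics/{nm}0.png")
    h=cv2.cvtColor(im,cv2.COLOR_BGR2HSV); cr=((h[...,0]>12)&(h[...,0]<35)&(h[...,1]<135)&(h[...,1]>40)&(h[...,2]>90))
    d=cv2.absdiff(im,old).max(2)>40
    print(nm,"win",x,y)
    for r in range(y,y+hh,3): print(r,"".join("#" if cr[r,c] and d[r,c] else("+" if d[r,c] else ".") for c in range(x,x+w)))
    prev=cv2.imread("pics/"+{"scene":"s5","side":"d5"}[nm]+"_raw.png")
    X={"scene":(250,185,140,150),"side":(275,200,120,130)}[nm]; s=np.s_[X[1]:X[1]+X[3],X[0]:X[0]+X[2]]
    e=lambda a:cv2.GaussianBlur(cv2.cvtColor(a[s],cv2.COLOR_BGR2GRAY),(3,3),0).astype(np.float32)
    print("stack shift vs after stacking px",cv2.phaseCorrelate(e(prev),e(im),cv2.createHanningWindow((X[2],X[3]),cv2.CV_32F)))
E
python3 fin.py
```

```text
53.5333 [ 0.4178 -0.2292  0.3331]
scene win 190 150
150 ...........................................+................
153 ....................................+++..++..+..............
156 .....................................+.++++++++.............
159 ......................................+++....++.............
162 ......................................+++.....+...........++
165 ...........................##.........++++........++++..++++
168 ...........................####........++...................
171 .........+++..............##.####......+++.............+++++
174 ........++.++++............###.####....++++.......++++++++++
177 .........++++.+++..........#####.###...+++++.+++..++++++++++
180 .........+++++++.++.........#########..++++++++..+...+++++++
183 ..........+++++++++++.......#######.......++........++++++++
186 ..........++++++++++++......##########+............++.++++++
189 ...........+++++++++++...........##............++++++++..+++
192 ...........+++++++++++.......##########...........++++++++.+
195 ............++++..............##########.............+++++++
198 ....
[... 2284 characters left out ...]
9 .......................#+####+....................
342 ........................#####.....................
345 ........................#####.....................
348 ........................#####.....................
351 ........................####+.....................
354 ..................................................
357 ..................................................
360 ..................................................
363 ..................................................
366 .....................+............................
369 ....................+++...........................
stack shift vs after stacking px ((0.11320514323635678, 0.5156817011245067), 0.32672682726824726)
```

Run:
```python
from h import *
g=[.576,.0434,.146]; lid(g,.146,n="scene",f="s10"); lid(g,.146,n="side",f="d10")
import rig
a=cv2.imread("pics/d10_raw.png"); b=cv2.imread("pics/side9_raw.png"); print("tally still, diff",cv2.absdiff(a,b)[290:355,385:400].mean())
```

```text
lid px 288 300 diam mm 16.0 132.2 pos [0.7568 0.1129 0.146 ] guess px [332. 232.]
lid px 216 261 diam mm 36.4 55.3 pos [ 0.7865 -0.0499  0.146 ] guess px [332. 232.]
lid px 252 325 diam mm 96.8 134.7 pos [0.8342 0.1124 0.146 ] guess px [332. 232.]
lid px 258 242 diam mm 243.5 399.5 pos [0.4711 0.0943 0.146 ] guess px [313. 247.]
lid px 336 320 diam mm 25.5 157.3 pos [ 0.5642 -0.1614  0.146 ] guess px [313. 247.]
lid px 406 263 diam mm 91.1 166.2 pos [ 0.7416 -0.0579  0.146 ] guess px [313. 247.]
tally still, diff 2.262564102564103
```

The fixed cameras' dark mask missed the box, so I check with a colour sample and a text map.

Run:
```python
from h import *
for nm,f in(("scene","s10"),("side","d10")):
    im=cv2.imread(f"pics/{f}_raw.png"); old=cv2.imread("pics/"+{"scene":"s5","side":"d5"}[nm]+"_raw.png")
    x,y=proj(nm,[[.576,.0434,.146]])[0].astype(int); V=im.max(2)
    print(nm,x,y)
    for r in range(y-24,y+27,3): print(r," ".join("%3d"%V[r,c] for c in range(x-30,x+31,4)),"|","".join("+" if abs(int(im[r,c].sum())-int(old[r,c].sum()))>100 else "." for c in range(x-30,x+31,2)))
```

```text
scene 332 231
207 103 182 179 222 159 151 104 104 112 111 149 161 150 146 148 152 | .+...++........................
210 102 153 247 247 198 130 105 104 113 112 112 139 156 147 145 147 | ...++++........................
213 154 141 159 186 141 161 104 104 109 109 108 109 111 152 147 146 | .....++........................
216 158 141 133 145 141 171 177 105 104 104 104 104 104  99 152 148 | ...............................
219 152 142 137 146 141 139 160 186 109 111 108 110 108 112 111 151 | ..............+................
222 245 242 150 148 226 147 139 151 204 113 113 113 113 113 113 112 | ++++...........++..............
225 238 247 245 245 248 239  87  74  97 138 128 127 114 113 113 112 | ++++++++++.+++++...............
228 132 240 247 246 244  72 127  72 110  75 128 128 115 113 113 113 | .++++++++.++++++.+++...........
231 130 135 240 247 179  89  69  69  69 128  71 227 115 113 113 113 | ...+++++.+++++++++.++.++.......
234 135 130 135 240 246 117  76  70  69 120  68 132 230 115 113 113 | .....+++++++++++++++++.++......
237 138 135 135 136 239 246 143 104 117  71  67 135 136 228 115 11
[... 1694 characters left out ...]
29  29  28  54  45  28  44  39  41  19 134 254 245 251 | ....+++++++++++++++++++...+++++
256  25 138  54  38  34  38   0  33  51  34  19  33 126 134 130 251 | ++..+++++++++++++++++++......++
259  30  23 121  33  34  40  46  93  50  99  78   1 130 136 142 251 | ++++.+++++++++++++++++++.....++
262  23  26  23  34  30  74  16  17   0  19  20  95 148 135 139 249 | ++++++++++++++++++++++++.....++
265  31  27  29  31  30 118 162   6  15  13  85 255 252 133 143 250 | ++++++++++.+.++++++++++++....++
268  29  22  22  29  21 115 253 245 250 242 254 252 252 132 232 250 | ++++++++++..+++++.++++++++.++++
271  34  32  34  32  27  75 255 252 251 251 252 251 251 163 255 249 | ++++++.+++...+++++++++++++..+++
```

The box shows in both views as a dark ringed disc beside the handle, at the predicted pixels. I hand in.

```bash
python3 -c "
from h import *
print(readout.observe()['time_s']); print(env.close_job())"
```

```text
53.7333
the job is handed in; nothing more can be done
None
```

The whole job is done in the required order and handed in at 53.7 s of the 210 s allowed; no verdict was reported. I found 2 jars and 1 round box in the scene.

| Item | Last check |
|---|---|
| Deep tray on skid | Settled at the expected height. Wrist camera put its centre at (0.613, 0.042), within about 1.5 mm of the skid estimates. |
| Jars | Lids found at the planned cell positions after release, with no sign of tilt. |
| Shallow tray on deep tray | Contact at the expected stacking height, with corners within about 3 px of prediction. The stack later moved at most 0.5 px in the fixed cameras. |
| Round box | Dark ringed disc beside the handle in both fixed views, at the predicted spot. |
| Tally on hook | Contact on the bar within about 1 mm of the expected height. After release it showed in both views where it should hang, at rest. |

**Checks that failed or disagreed:**
- The automatic dark-disc search missed the round box in the fixed cameras at the end. I confirmed it from raw pixel values instead.
- The cameras gave skid positions up to 3 mm apart along its length. I used about their average, and the tray seated without trouble.
- I had used all 16 pictures before threading the tally, so that step was checked only by contact force and pixel masks.
- I did not measure the bowl, squeeze bottle or canister again at the end. They were never approached, and I noticed no contact with them.

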